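# Refit the coffee grinder's hopper and set the grind

## Robot

A 6-joint arm with a two-finger parallel gripper is mounted at the origin on the work surface. World frame = base frame: x ahead of the robot, y to its left, z up, the work surface at z = 0. Lengths are in mm, angles in rad, forces in N, time in s.
With the tool pointing down it reaches from about 400 to 925 mm from the base axis. Payload 12.5 kg.
Tool frame: the origin (TCP) lies between the finger pads; the fingertips stand 11 mm ahead of it and the grasp point (between the pads) lies 8 mm behind it (env.tip_extent is the distance from the TCP to the fingertips, in mm); x points along the fingers, z is the direction in which the jaws open and shut, and the axes are right-handed (so a half turn about x gives the same grasp; the last joint's range is limited). The gripper opens to 95 mm and grips with 3 to 60 N. Pads are 20 mm wide; open, the fingers measure 119 mm over their backs; the gripper's body (75 mm by 180 mm) begins 59 mm behind the grasp point.
Start: joints at [1.148, 0.491, 1.559, -0, 1.092, -0.106], TCP at [194.688, 593.921, 225.661] pointing down, gripper open.
Joint ranges: [-3.1, 3.1], [-0.84, 2.19], [0.05, 2.79], [-1.13, 4.28], [0.06, 2.93], [-2.69, 2.69]. Speed limits (rad/s): [2.22, 2.22, 2.79, 3.14, 3.14, 3.14].

## Interface

Orientations are given as [roll, pitch, yaw] about the fixed x, y, z axes, in that order (R = Rz(yaw) Ry(pitch) Rx(roll)).
In Python, from cell import status, imaging, env gives the robot as it stands. The module is installed in compiled form; this text tells all that it offers.
- The arm moves only by the tool apply_moves, never from a script. Its argument "increments" is a list of rows, each a list of 5 numbers: the closure, from 0 (fully open) to 1 (shut), then the shift along the tool's x, y, z in mm, then the turn about the tool's x in degrees. A call has 1 to 10 rows; each row shifts and turns the commanded pose from where the row before left it, along the tool's axes as they then stand; what a row does not reach is not made up. A row lasts 1/10 s, in which the tool goes at most 50 mm and 8.59 degrees, less where a joint would pass 70% of its speed; a pose out of reach is approached as far as the arm can. A call with a gripper value outside its range is refused whole. The fingers move at their own pace and stop on an object; the grip force is fixed at half the most. Time passes only in rows, so rows that do not move let the fingers close. It gives the time, the measured TCP pose, the force and the opening at its end, in the units of the state.
- status.state(): the state, without advancing time (a new reading comes with each control period).
- imaging.read_camera(name): name is "scene" or "top"; returns a dict with "pixels" (420x560x3 uint8, red, green, blue), "fovy" (degrees; the focal length in pixels is half the picture's height over the tangent of half this angle, whatever the lens; pixels are square), "cx", "cy" (the principal point, pixels), "R" (3x3) and "t" (3): a world point X has camera coordinates R X + t. Camera axes: x right, y down, z forward; pixel columns grow to the right and rows downward; lengths in mm; the calibration is good to about 2 mm. A picture is of the moment at which its call begins. There is no depth.
- env.job_done(): hands the job in, once; it reports no verdict.
The state is a dict: "t": time; "joints": joint angles; "qvel": joint speeds; "tau": joint torques, N m; "eef_pos": TCP position; "tcp_rot": TCP orientation; "ft_force": force on the tool from outside, world axes, zero at the start; "moment": the same for the moment, N m; "opening": opening from 0.0 (shut) to 1.0 (fully open).
Only numpy, scipy, OpenCV 4.12 (cv2) and the standard library are available. Lean on these libraries where they do the work, as an engineer would, in place of code of your own. Each camera call takes 0.05 s, during which the arm holds its last target. There are 200 camera calls.

## Task

Put the hopper back on the slant-bodied coffee grinder: push its neck fully home in the throat with the two lugs in the notches, twist it clockwise until it stops so that it is locked, and turn the numbered grind collar by its lever to 6. Do it in whichever order suits you, leave the other things on the ledge where they stand, and let go of everything at the end.

Things in the scene. Friction and masses are not known exactly. Their poses are not given: they have to be found in the camera images.
- hopper: Bean hopper: grey plastic, flat black lid that stays on (one rigid piece), 122 mm high, 0.15 to 0.3 kg, standing upright on its neck in the row on the board. Origin: centre of the neck's underside; z up its axis. Neck 48 mm across, z 0 to 20 mm, edge chamfered; shoulder disc 72 mm across, z 20 to 26; round body 56 mm across, z 26 to 112; lid 58 mm across. A half turn about z gives the same part.
- hopper_lug (a point): Outer end of one of the two lugs on the hopper's neck. They point along the hopper's +x and -x, reach 33 mm from its axis, are 14 mm wide, z 4 to 10 mm. Straight above each lug a tab on the shoulder shows its direction (12 mm wide, out to 44 mm, z 20 to 26 mm), as does a 3 mm rib on the lid along x, too low to grip.
- hopper_grip (a point): Point on the hopper's axis 76 mm above its underside, in the plain round body 56 mm across: grip here across the diameter, fingers along the axis, in any direction that the neighbours leave free.
- throat: Steel bayonet socket on top of the grinder's slanted body, hole 52 mm across. Origin: centre of its mouth, in the ring's top face. z: out of the mouth, leaning 30 degrees from vertical to the grinder's front; x: up and to the grinder's back; y: level. Fully home: hopper z along this z and hopper origin at z = -20 mm (shoulder on the ring). Locked: hopper's x along this x or opposite.
- throat_notch (a point): One of two opposite notches in the throat's ring, 19 mm wide, out to 35 mm from the axis; they lie 60 and 240 degrees anticlockwise (from above) of throat x. The lugs enter here. Once home, the hopper turns 60 degrees clockwise, lugs under the 8 mm thick ring, to a fixed stop at the locked position. About 2 mm play all round; a few newtons are enough. This point: 31 mm from the axis, mouth's plane.
- grinder: Slant-bodied coffee grinder, fixed to the ledge. Origin: centre of the underside of its 210 x 130 mm base; its front (chute, dosing cup) faces -x of this frame. The slanted body is a cylinder 96 to 108 mm across; the throat's mouth lies at (-20, 0, 215) mm in this frame and the motor end reaches back to x = +120 mm.
- collar (a joint): Angle (rad) of the grind collar, the dark knurled ring 113 mm across round the throat, turned by its one lever. It clicks into nine numbers 0 to 8, 15 degrees (0.2618 rad) apart: number n at n x 0.2618, so 6 at 1.571. Grows clockwise seen from above. A click takes about 2 N at the grip; let go near a number, it settles into it. It starts between 1 and 4.
- lever_grip (a point): Middle of the black round grip of the collar's radial lever, 97 mm from the throat's axis, at throat z = -17.5 mm; it moves with the collar. The grip, 14 mm thick, runs radially from 78 to 120 mm from the axis. At number n the lever points (240 - 15 n) degrees from throat x towards y: at 4 straight to the front (throat -x). Pinch it from above along the throat axis, or push it sideways.
- scale_6 (a point): The mark for number 6 on the fixed aluminium scale ring (68 mm radius, its top at throat z = -29 mm) under the lever, which is the pointer. Nine black marks, clockwise 0 to 8, the long ones 0, 4 and 8; 4 is at the middle of the front, 6 is midway between 4 and 8.
- board: Wooden serving board, 300 (its x) x 190 (its y) x 15 mm, fixed; origin: centre of its underside. The hopper, the jar and the tumbler stand on it in a row along its x, 92 mm apart, in any order, and the tamper beside the row.
- jar: Glass jar shut with a steel screw lid, 74 mm in diameter, 105 mm high, loose; origin: centre of its underside. Leave alone.
- tumbler: White ceramic tumbler, open, 74 mm across the rim, 85 mm high, loose; origin: centre of its underside. Leave alone.
- tamper: Steel tamper, foot 58 mm in diameter, 88 mm high, loose; origin: centre of its underside. Leave alone.
- dosing_cup: Steel dosing cup, 54 mm in diameter, 55 mm high, standing on the grinder's base under the chute; origin: centre of its underside. Leave alone.
- bowl: Orange plastic bowl, 124 mm across, 50 mm high, towards the back; origin: centre of its underside. Leave alone.
- teaspoon: Steel teaspoon, 140 mm long, lying flat on the ledge in front; origin: underside, near its middle; it lies along its x. Leave alone.
Not all that is in view belongs to the job. What is shaped like the hopper but red is not meant.

How it is judged (in metres and radians):
At the end, for the whole second after the job is handed in: The hopper sits fully home in the throat (its origin within 5 mm of the axis each way and within 4 mm of the seated height, its axis within 0.12 rad of the throat's), turned clockwise to its stop (within 0.16 rad), at rest; the collar rests at 6 (within 0.06 rad); everything released (x of hopper in the frame of throat between -0.005 and 0.005 m and y of hopper in the frame of throat between -0.005 and 0.005 m and z of hopper in the frame of throat between -0.024 and -0.016 m and angle between the z axis of hopper and the z axis of throat, either way round below 0.12 rad and angle between hopper's own z axis and vertical below 0.8 rad and angle between the x axis of hopper and the x axis of throat, either way round below 0.16 rad and linear speed of hopper below 0.02 m/s and value of joint collar between 1.5108 and 1.6308 rad and velocity of joint collar between -0.05 and 0.05 rad/s); the robot touches nothing.
It fails at once if jar or tumbler moved more than 25 mm or tipped over (distance of any of jar, tumbler from where it was at the start of the episode above 0.025 m or angle between any of jar, tumbler's own z axis and vertical above 0.4 rad).
It fails at once if tamper moved more than 25 mm or tipped over (distance of tamper from where it was at the start of the episode above 0.025 m or angle between tamper's own z axis and vertical above 0.4 rad).
It fails at once if dosing cup moved more than 25 mm or tipped over (distance of dosing_cup from where it was at the start of the episode above 0.025 m or angle between dosing_cup's own z axis and vertical above 0.4 rad).
It fails at once if bowl or teaspoon moved more than 25 mm or tipped over (distance of any of bowl, teaspoon from where it was at the start of the episode above 0.025 m or angle between bowl's own z axis and vertical above 0.4 rad).
It also fails if it takes over 67 s, if anything falls off the work surface, if the arm or the gripper's body presses on something with over 40 N, if the wrist force passes 120 N, or if a joint passes its speed limit or range.

## Working session

There is one attempt and no reset: what is moved stays moved. The work goes in short steps, Python scripts to look and compute and a tool call to move; the robot and the scene stay as the last step left them, time stands still between calls to the robot, and variables do not carry over. Pictures are saved under pics/ and viewed, about 8 in all and at most 12, crops included, and the job is handed in when it is done.

Besides the shell and the picture viewer there is one more tool, called after "Emit:" by a JSON object that holds its "api" and its "payload". apply_moves: Moves the arm, as the interface text tells. Its arguments: {"type":"object","properties":{"increments":{"type":"array"}},"required":["increments"]}

```bash
mkdir -p pics; cat > h.py <<'E'
import numpy as np, cv2
from cell import status, imaging, env
def cam(n):
    c=imaging.read_camera(n); c['f']=210/np.tan(np.radians(c['fovy'])/2); c['R']=np.array(c['R']);c['t']=np.array(c['t']); return c
def proj(c,X):
    p=c['R']@np.array(X,float)+c['t']; return np.array([c['cx']+c['f']*p[0]/p[2], c['cy']+c['f']*p[1]/p[2]])
def ray(c,u,v):
    d=c['R'].T@np.array([(u-c['cx'])/c['f'],(v-c['cy'])/c['f'],1]); return -c['R'].T@c['t'], d
def atz(c,u,v,z):
    o,d=ray(c,u,v); return o+d*(z-o[2])/d[2]
def save(c,name,crop=None,s=1):
    im=c['pixels'][:,:,::-1]
    if crop: x0,y0,x1,y1=crop; im=im[y0:y1,x0:x1]
    cv2.imwrite('pics/'+name,cv2.resize(im,None,fx=s,fy=s,interpolation=cv2.INTER_CUBIC))
E
python3 - <<'E'
from h import *
import pickle
print(status.state())
for n in('scene','top'):
    c=cam(n); save(c,n+'0.png',s=1.4); pickle.dump(c,open(n+'0.pkl','wb')); print(n,c['f'],c['cx'],c['cy'],-c['R'].T@c['t'],c['R'])
E
```

```text
{'t': 0.0, 'joints': array([ 1.14838103e+00,  4.91561138e-01,  1.55946156e+00,  1.57377401e-05,
        1.09169648e+00, -1.05608674e-01]), 'qvel': array([-0.00021574, -0.00047428,  0.00034849,  0.0003191 ,  0.00039496,
       -0.00022201]), 'tau': array([ 2.12393432e-03, -6.12642002e+01, -2.58185774e+01,  6.93533476e-02,
        4.81489627e-02, -1.23583181e-04]), 'eef_pos': array([194.59118964, 593.6866635 , 225.0565927 ]), 'tcp_rot': array([ 3.02359454,  1.56966972, -2.00560833]), 'ft_force': array([0.1624158 , 0.25464288, 0.2420112 ]), 'moment': array([ 0.0086428 ,  0.00133345, -0.01930824]), 'opening': 0.9959097294087403}
scene 445.1885372075018 283.56037926446237 208.6716748128207 [1527.117612    -40.32695804 1061.79594028] [[ 0.15717975  0.98751973  0.00996571]
 [ 0.670106   -0.09923478 -0.73560207]
 [-0.72543261  0.12229983 -0.67734059]]
top 407.9818013283676 276.92216078387946 210.4529072459433 [ 414.61684537  110.48676921 1109.4162008 ] [[ 0.00382309 -0.99986456 -0.01600785]
 [-0.99040149 -0.00157414 -0.13821148]
 [ 0.13816756  0.0163826  -0.99027336]]
```

View pics/scene0.png

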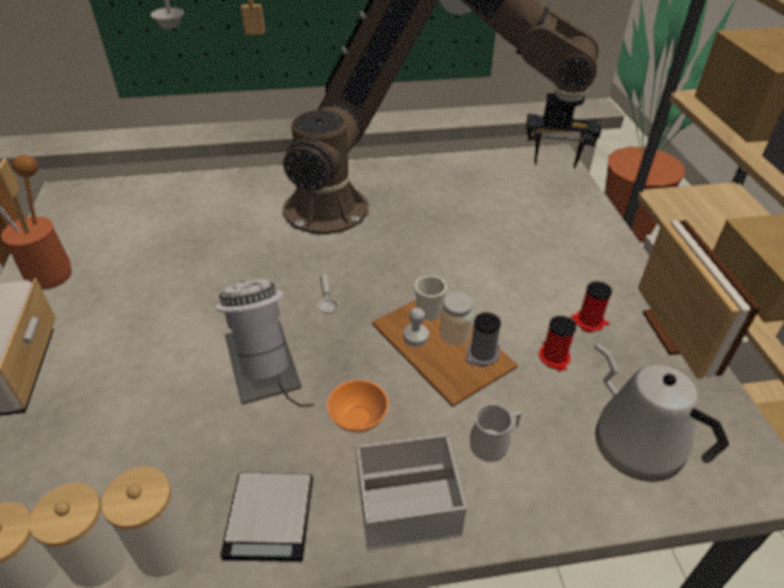

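View pics/top0.png

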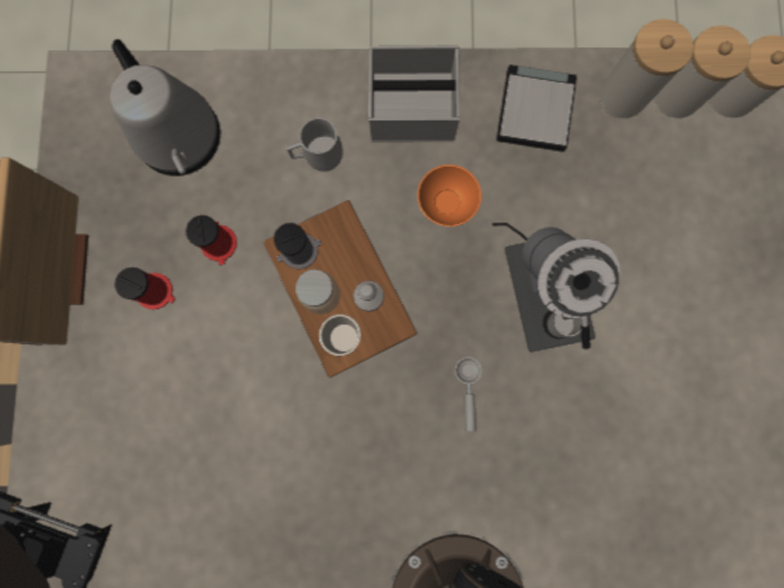

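The top view shows three hopper-shaped things: a grey one with a black lid at the end of the row on the board (display 291,240; px 208,171), and two red ones (210,235 and 140,288). The grey one is meant, because it is grey and stands on the board. The grinder is at about display (570,280), with its lever near (586,335). I'll confirm both in one enlarged crop.

```bash
python3 - <<'E'
from h import *
import pickle
t=pickle.load(open('top0.pkl','rb')); s=pickle.load(open('scene0.pkl','rb'))
def cr(c,x0,y0,w,h,k):
    return cv2.resize(c['pixels'][y0:y0+h,x0:x0+w,::-1],None,fx=k,fy=k,interpolation=cv2.INTER_CUBIC)
# left top: top hopper 60x50 @5 ; right: top grinder
a=cr(t,180,145,70,60,5); b=cr(s,325,205,70,60,5)
d=cr(t,355,150,90,105,5) 
left=np.vstack([a,b[:300]])[:600]
right=np.zeros((600,450,3),np.uint8); right[:525]=d
cv2.imwrite('pics/m1.png',np.hstack([left,right]))
E
```

```text
(no output)
```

View pics/m1.png

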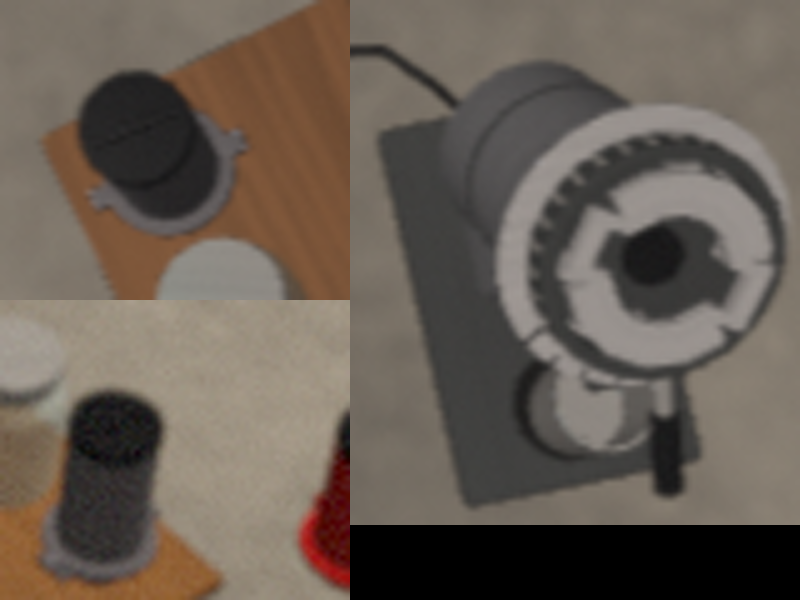

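The crop confirms the grey hopper with the black lid: lid centre at px (207.6,170.6), tabs at (228,173.4) and (199.6,184.4). The throat ring centre is about (418,203) and the lever end about (418.6,249). Next I'll fit the poses.

```bash
cat >> h.py <<'E'
def rz(a): c,s=np.cos(a),np.sin(a); return np.array([[c,-s,0],[s,c,0],[0,0,1.]])
S=np.array([[np.cos(np.pi/6),0,-.5],[0,1,0],[.5,0,np.cos(np.pi/6)]])  # throat axes in grinder frame: x=(.866,0,.5), z=(-.5,0,.866)
def throat(g): # g=gx,gy,yaw -> R, origin
    Rg=rz(g[2]); return Rg@S, Rg@np.array([-20,0,215.])+np.array([g[0],g[1],0])
E
python3 - <<'E'
from h import *
import pickle
from scipy.optimize import least_squares
t=pickle.load(open('top0.pkl','rb')); s=pickle.load(open('scene0.pkl','rb'))
print('lid',atz(t,207.6,170.6,137), 'scene lid',atz(s,325+115/5,205+128/5,137))
a,b=atz(t,228,173.4,41),atz(t,199.6,184.4,41); print('tabs',a,b,(a+b)/2,np.linalg.norm(a-b),np.degrees(np.arctan2(*(a-b)[1::-1])))
for p in [(264,242),(349,201),(416,333),(330,377)]: print('board',atz(t,p[0]/1.4,p[1]/1.4,15))
for n,p,z in [('jar',(315,287),105+15),('tumbler',(341,334),100),('tamper',(368,291),103)]: print(n,atz(t,p[0]/1.4,p[1]/1.4,z))
def res(q):
    g=q[:3]; bz=q[3]; R,o=throat(g); Rg=rz(g[2]); P=lambda v:proj(t,Rg@np.array(v)+[g[0],g[1],0]); T=lambda v:proj(t,R@np.array(v)+o)
    r=[P([105,65,bz])-[361,176] , P([-105,65,bz])-[378.6,251.4], P([-105,-65,bz])-[425,242]]
    r2=[P([105,-65,bz])-[361,176] , P([-105,-65,bz])-[378.6,251.4], P([-105,65,bz])-[425,242]]
    best=r if LEFT else r2
    return np.concatenate(best+[(T([0,0,0])-[418.2,203.4])])
for LEFT in(1,0):
  for y in np.arange(-3,3,1):
    f=least_squares(res,[650,-100,y,15]); 
    if f.cost<60:
        print(LEFT,f.cost,f.x,f.fun.round(1)); R,o=throat(f.x); print('throat',o)
        for n in (1,2,3,4): 
            A=np.radians(240-15*n); print(n,proj(t,R@[120*np.cos(A),120*np.sin(A),-17.5]+o),proj(t,R@[78*np.cos(A),78*np.sin(A),-17.5]+o))
        print('scene throat',proj(s,o)*1.4)
E
```

```text
lid [648.48671826 296.60178353 137.        ] scene lid [657.4572487  297.77466339 137.        ]
tabs [663.88153185 259.85670061  41.        ] [633.76587025 335.41561789  41.        ] [648.82370105 297.63615925  41.        ] 81.33943111371615 -68.26916300193724
board [671.46665072 372.33430483  15.        ]
board [754.61369097 206.02100813  15.        ]
board [493.20290623  74.07827136  15.        ]
board [409.14911654 237.60181488  15.        ]
jar [565.99832419 254.57993332 120.        ]
tumbler [484.97394031 209.56787683 100.        ]
tamper [561.51920327 162.25328286 103.        ]
1 1.0617544906011311 [ 573.92945543 -183.91848356   -6.08541753   13.36480986] [-0.6 -0.4 -0.7 -0.2  0.5 -0.2  0.7  0.6]
throat [ 554.31930323 -187.84810577  215.        ]
1 [453.07410182 227.72783132] [440.29008165 218.66982524]
2 [442.82433916 237.06012897] [433.59027696 224.86811935]
3 [430.9283863  243.95573554] [425.75893184 229.45802794]
4 [418.10956942 248.03854308] [417.29213571 232.16790885]
scene throat [245.2620777 285.0569192]
1 1.0617544906002574 [ 5.73929454e+02 -1.83918481e+02  1.97767778e
[... 1497 characters left out ...]
183] [440.29008084 218.6698257 ]
2 [442.8243383  237.06012945] [433.59027613 224.86811979]
3 [430.92838542 243.95573597] [425.758931   229.45802835]
4 [418.10956852 248.03854346] [417.29213485 232.16790923]
scene throat [245.26207861 285.05691884]
1 1.0617544906016734 [ 5.73929454e+02 -1.83918479e+02  1.97767782e-01  1.33648347e+01] [-0.6 -0.4 -0.7 -0.2  0.5 -0.2  0.7  0.6]
throat [ 554.31930157 -187.84810146  215.        ]
1 [453.07410008 227.72783183] [440.29007986 218.66982583]
2 [442.82433748 237.06012952] [433.5902752  224.86811997]
3 [430.92838466 243.95573614] [425.75893011 229.45802859]
4 [418.10956781 248.03854375] [417.29213399 232.16790954]
scene throat [245.26207987 285.05691845]
```

```bash
cat >> h.py <<'E'
from scipy.spatial.transform import Rotation as Ro
G=np.array([573.93,-183.92,0.1978]); TR,TO=throat(G)
def pose():
    s=status.state(); R=Ro.from_euler('xyz',s['tcp_rot']).as_matrix(); return s,np.array(s['eef_pos']),R
def go(P,ang=None):
    """tool-frame shift and turn to TCP pos P, jaw angle ang (deg, mod 180)"""
    s,p,R=pose(); d=R.T@(np.array(P)-p); j=np.degrees(np.arctan2(R[1,2],R[0,2]))
    print('pos',p.round(1),'jaw',round(j,1),'x',R[:,0].round(3),'q1,q6 deg',np.degrees(s['joints'][[0,5]]).round(1),'shift(tool)',d.round(1),'F',s['ft_force'].round(1),'open',round(s['opening']*95,1))
    if ang is not None:
        t=(ang-j+90)%180-90; print('turn about tool x:',round(-t,1),'or',round(-t+(180 if t>0 else -180),1))
def th(v): return TR@np.array(v,float)+TO
def lever(n,r=103): A=np.radians(240-15*n); return th([r*np.cos(A),r*np.sin(A),-17.5])
def levjaw(n):  # horizontal jaw angle perpendicular to lever
    d=lever(n,120)-lever(n,80); return np.degrees(np.arctan2(d[1],d[0]))+90
E
python3 - <<'E'
from h import *
for n in(4,5,6): print(n,lever(n),levjaw(n))
go(lever(4)+[0,0,180],levjaw(4))
E
```

```text
4 [ 475.43804203 -203.65982241  148.34455543] -78.66689481231231
5 [ 473.17950743 -176.9239767   150.09937538] 264.14098145366665
6 [ 477.03523255 -150.81555859  155.24424714] 247.6430376617079
pos [194.6 593.7 225.1] jaw 71.8 x [-0.    -0.001 -1.   ] q1,q6 deg [65.8 -6.1] shift(tool) [-102.6 -515.3 -670.3] F [ 0.4 -0.8 -0.1] open 95.0
turn about tool x: -29.5 or 150.5
```

Emit:
{"api": "apply_moves", "payload": {"increments": [[0,-25,-38,12.5,0],[0,-25,-38,12.5,0],[0,-25,-38,12.5,0],[0,-25,-38,12.5,0],[0,0,-38,12.5,0],[0,0,-16,-37,0],[0,0,-16,-37,0],[0,0,-16,-37,0],[0,0,-16,-37,0],[0,0,-16,-37,0]]}}

```text
t: 1.1
eef_pos: [412.9, 391.7, 325.3]
tcp_rot: [2.553, 1.57, -2.476]
ft_force: [1.6, -0.8, 0.8]
opening: 1.001
```

Emit:
{"api": "apply_moves", "payload": {"increments": [[0,0,-16,-37,0],[0,0,-16,-37,0],[0,0,-16,-37,0],[0,0,-16,-37,0],[0,0,-16,-37,0],[0,0,-16,-37,0],[0,0,-16,-37,0],[0,0,-16,-37,0],[0,0,-16,-37,0],[0,0,-16,-37,0]]}}

```text
t: 2.1
eef_pos: [449.6, -9.7, 325.6]
tcp_rot: [1.043, 1.571, 2.297]
ft_force: [0.4, -0.1, -0.5]
opening: 1.002
```

```bash
python3 - <<'E'
from h import *
go(lever(4)+[0,0,172],levjaw(4))
E
```

```text
pos [449.6  -9.7 325.6] jaw 71.8 x [-0.  0. -1.] q1,q6 deg [ -9.7 -81.5] shift(tool) [   5.2  -85.  -176.3] F [ 0.4 -0.1 -0.5] open 95.2
turn about tool x: -29.5 or 150.5
```

Emit:
{"api": "apply_moves", "payload": {"increments": [[0.5,0,-17,-35,0],[0.5,0,-17,-35,0],[0.5,0,-17,-35,0],[0.5,0,-17,-35,0],[0.5,0,-17,-36,0],[0.5,0,0,0,-7.5],[0.5,0,0,0,-7.5],[0.5,0,0,0,-7.5],[0.5,0,0,0,-7],[0.5,0,0,0,0]]}}

```text
t: 3.1
eef_pos: [475.7, -201.7, 325.4]
tcp_rot: [0.677, 1.57, 2.447]
ft_force: [-0.6, 0.5, -0.3]
opening: 0.498
```

```bash
python3 - <<'E'
from h import *
go(lever(4)+[0,0,-8],levjaw(4))
E
```

```text
pos [ 475.7 -201.7  325.4] jaw 101.4 x [-0.  0. -1.] q1,q6 deg [ -30.3 -131.8] shift(tool) [185.    0.6  -1.9] F [-0.6  0.5 -0.3] open 47.3
turn about tool x: 0.1 or -179.9
```

Emit:
{"api": "apply_moves", "payload": {"increments": [[0.5,40,0,0,0],[0.5,40,0,0,0],[0.5,40,0,-2,0],[0.5,35,0,0,0],[0.5,20,0,0,0],[0.5,10,0,0,0],[0.5,0,0,0,0],[0.8,0,0,0,0],[0.8,0,0,0,0]]}}

```text
t: 4.0
eef_pos: [476.7, -204.0, 141.8]
tcp_rot: [-2.249, 1.569, -0.481]
ft_force: [-0.7, 0.3, -0.2]
opening: 0.381
```

```bash
python3 - <<'E'
from h import *
go(lever(4)+[0,0,-8],levjaw(4))
c=cam('scene'); t=cam('top')
cv2.imwrite('pics/l1.png',np.hstack([cv2.resize(c['pixels'][150:290,120:250,::-1],(390,420),interpolation=cv2.INTER_CUBIC),cv2.resize(t['pixels'][140:280,340:470,::-1],(390,420),interpolation=cv2.INTER_CUBIC)]))
E
```

```text
pos [ 476.7 -204.   141.8] jaw 101.3 x [ 0.002 -0.001 -1.   ] q1,q6 deg [ -30.5 -131.8] shift(tool) [1.4 1.2 0.5] F [-0.7  0.3 -0.2] open 36.2
turn about tool x: -0.0 or 180.0
```

View pics/l1.png

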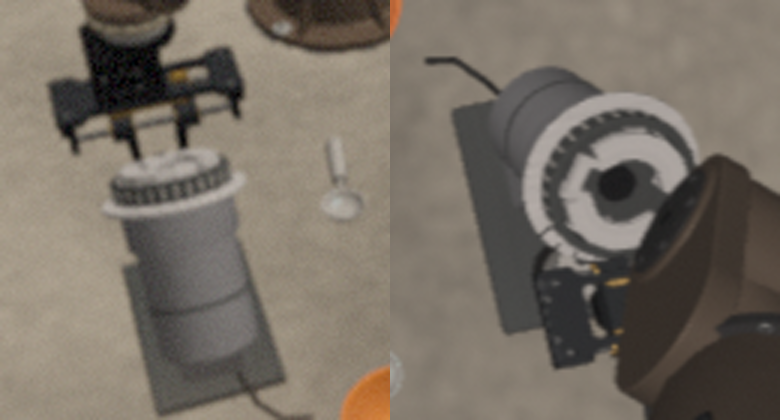

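The fingers stand on either side of the lever: at (160,130) in the left crop, just behind the ring. Next I'll pinch it.

Emit:
{"api": "apply_moves", "payload": {"increments": [[1,0,0,0,0],[1,0,0,0,0],[1,0,0,0,0],[1,0,0,0,0],[1,0,0,0,0]]}}

```text
t: 4.6
eef_pos: [476.4, -203.8, 140.9]
tcp_rot: [-2.131, 1.57, -0.362]
ft_force: [-0.3, 0.7, 6.7]
opening: 0.137
```

```bash
python3 - <<'E'
from h import *
go(lever(4)+[0,0,-8],levjaw(4))
s,p,R=pose()
N=6; off=p-(lever(4))
j0=(levjaw(4))%180
for k in range(N):
    a,b=4+2*k/N,4+2*(k+1)/N
    ja=np.radians(levjaw(a)%180); z=np.array([np.cos(ja),np.sin(ja),0]); x=np.array([0,0,-1.]); y=np.cross(z,x)
    d=lever(b)-lever(a); print(np.round([x@d,y@d,z@d,levjaw(a)%180-levjaw(b)%180],1))
E
```

```text
pos [ 476.4 -203.8  140.9] jaw 101.4 x [ 0.001 -0.    -1.   ] q1,q6 deg [ -30.5 -131.8] shift(tool) [0.6 0.9 0.3] F [-0.3  0.7  6.7] open 13.0
turn about tool x: 0.0 or -180.0
[-0.2 -0.3  9.   5.8]
[-0.6 -0.1  9.   5.7]
[-1.   0.1  8.9  5.7]
[-1.4  0.3  8.9  5.6]
[-1.7  0.5  8.8  5.5]
[-2.1  0.6  8.7  5.4]
```

Emit:
{"api": "apply_moves", "payload": {"increments": [[1,-0.2,-0.3,9,5.8],[1,-0.6,-0.1,9,5.7],[1,-1,0.1,9,5.7],[1,-1.4,0.3,9,5.6],[1,-1.7,0.5,8.8,5.5],[1,-2,0.6,8.7,5.4],[1,0,0,0,0],[1,0,0,0,0]]}}

```text
t: 5.4
eef_pos: [477.9, -151.0, 147.6]
tcp_rot: [-1.818, 1.57, -0.634]
ft_force: [1.1, -2.3, 3.3]
opening: 0.14
```

```bash
python3 - <<'E'
from h import *
go(lever(6)+[0,0,-8],levjaw(6))
E
```

```text
pos [ 477.9 -151.   147.6] jaw 67.8 x [ 0.001 -0.    -1.   ] q1,q6 deg [-25.1 -92.9] shift(tool) [ 0.4  0.9 -0.2] F [ 1.1 -2.3  3.3] open 13.3
turn about tool x: 0.2 or -179.8
```

Emit:
{"api": "apply_moves", "payload": {"increments": [[0.5,0,0,0,0],[0.5,0,0,0,0],[0.5,0,0,0,0],[0.5,-20,0,0,0],[0.5,-40,0,0,0],[0.2,-45,0,0,0],[0,-45,0,0,0],[0,-40,0,0,0]]}}

```text
t: 6.2
eef_pos: [477.4, -150.6, 339.7]
tcp_rot: [-1.158, 1.57, 0.023]
ft_force: [0.3, -0.9, -0.9]
opening: 0.694
```

```bash
python3 - <<'E'
from h import *
go([648.5,297,330],141.7)
E
```

```text
pos [ 477.4 -150.6  339.7] jaw 67.7 x [ 0.001  0.    -1.   ] q1,q6 deg [-25.1 -92.8] shift(tool) [  9.8  11.7 479. ] F [ 0.3 -0.9 -0.9] open 65.9
turn about tool x: -74.0 or 106.0
```

Emit:
{"api": "apply_moves", "payload": {"increments": [[0,0,1,40,0],[0,0,1,40,0],[0,0,1,40,0],[0,0,1,40,0],[0,0,1,40,0],[0,0,1,40,0],[0,0,1,40,0],[0,0,1,40,0],[0,0,1,40,0],[0,0,1,40,0]]}}

```text
t: 7.2
eef_pos: [620.8, 224.7, 337.2]
tcp_rot: [2.056, 1.57, -3.046]
ft_force: [0.1, -0.5, -0.1]
opening: 0.999
```

Emit:
{"api": "apply_moves", "payload": {"increments": [[0,0,1,40,0],[0,0,1,38,0],[0,0,0,0,-8],[0,0,0,0,-8],[0,0,0,0,-8],[0,0,0,0,-8],[0,0,0,0,-8],[0,0,0,0,-8],[0,0,0,0,-8],[0,0,0,0,-8]]}}

```text
t: 8.2
eef_pos: [648.3, 295.9, 337.0]
tcp_rot: [1.009, 1.57, -2.97]
ft_force: [-0.0, 0.1, 0.3]
opening: 1.003
```

Emit:
{"api": "apply_moves", "payload": {"increments": [[0,0,0,0,-8],[0,0,0,0,-2],[0,0,0,0,0]]}}

```text
t: 8.5
eef_pos: [648.3, 295.9, 337.0]
tcp_rot: [0.769, 1.57, -3.041]
ft_force: [-0.2, -0.6, -0.9]
opening: 1.004
```

```bash
python3 - <<'E'
from h import *
go([648.5,297,84],141.7)
c=cam('scene'); t=cam('top')
P=[proj(t,lever(n,120))*1 for n in (5,6,7)]; print([(q-[340,140])*3 for q in P])
cv2.imwrite('pics/l2.png',np.hstack([cv2.resize(c['pixels'][180:320,240:400,::-1],(400,350),interpolation=cv2.INTER_CUBIC),cv2.resize(t['pixels'][140:280,340:470,::-1],(390,420),interpolation=cv2.INTER_CUBIC)[:350]]))
E
```

```text
pos [648.3 295.9 337. ] jaw 141.7 x [-0.001 -0.    -1.   ] q1,q6 deg [  19.2 -122.5] shift(tool) [253.   -1.1   0.4] F [-0.2 -0.6 -0.9] open 95.4
turn about tool x: -0.0 or 180.0
[array([195.38078396, 327.23606795]), array([158.22809616, 320.99328701]), array([125.13571972, 305.62105387])]
```

View pics/l2.png

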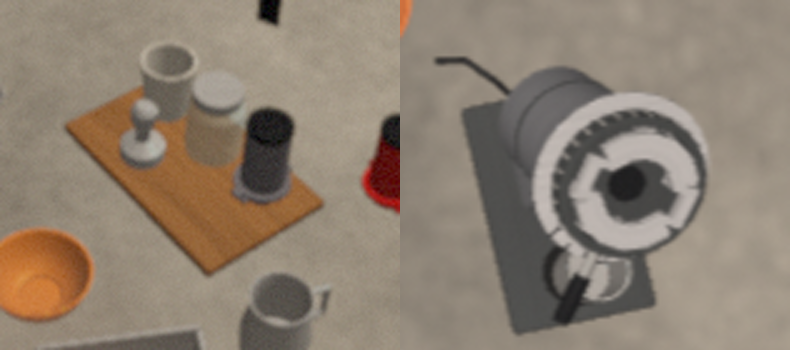

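The lever end at (565,322) matches the prediction for number 6 (number 5 would be 30 px to the right). The grey hopper, at (267,150) in the left crop, stands untouched. Now I'll descend and grip it.

Emit:
{"api": "apply_moves", "payload": {"increments": [[0,40,0,0,0],[0,40,-1,0,0],[0,40,0,0,0],[0,40,0,0,0],[0,40,0,0,0],[0,30,0,0,0],[0,20,0,0,0],[0,0,0,0,0],[1,0,0,0,0],[1,0,0,0,0]]}}

```text
t: 9.6
eef_pos: [649.7, 297.0, 89.2]
tcp_rot: [-2.112, 1.568, 0.36]
ft_force: [0.6, -0.7, 0.2]
opening: 0.884
```

Emit:
{"api": "apply_moves", "payload": {"increments": [[1,0,0,0,0],[1,0,0,0,0],[1,0,0,0,0],[1,0,0,0,0],[1,0,0,0,0],[1,0,0,0,0]]}}

```text
t: 10.2
eef_pos: [649.2, 296.9, 88.0]
tcp_rot: [-1.95, 1.57, 0.523]
ft_force: [-1.0, 0.8, 4.8]
opening: 0.601
```

```bash
python3 - <<'E'
from h import *
go([648.5,297,330],141.7)
E
```

```text
pos [649.2 296.9  88. ] jaw 141.6 x [ 0.001  0.    -1.   ] q1,q6 deg [  19.3 -122.4] shift(tool) [-2.42e+02  2.00e-01  5.00e-01] F [-1.   0.8  4.8] open 57.1
turn about tool x: -0.1 or 179.9
```

Gripped: the opening is 57 mm. The tool can't tilt, so I'll tilt the hopper 30° in the pads by pivoting it about the jaw axis, with its neck pushed against the back edge of the fixed scale ring. First I lift and carry it behind the grinder.

Emit:
{"api": "apply_moves", "payload": {"increments": [[1,-10,0,0,0],[1,-30,0,0,0],[1,-40,0,0,0],[1,-40,0,0,0],[1,-40,0,0,0],[1,-40,0,0,0],[1,-40,0,0,0],[1,-20,0,0,0],[1,0,15,-14,0],[1,0,31,-28,0]]}}

```text
t: 11.2
eef_pos: [652.7, 235.3, 346.9]
tcp_rot: [0.422, 1.57, 2.898]
ft_force: [0.2, -1.2, -2.9]
opening: 0.597
```

Emit:
{"api": "apply_moves", "payload": {"increments": [[1,0,31,-28,0],[1,0,31,-28,0],[1,0,31,-28,0],[1,0,31,-28,0],[1,0,31,-28,0],[1,0,31,-28,0],[1,0,31,-28,0],[1,0,31,-28,0],[1,0,31,-28,0],[1,0,15,-14,0]]}}

```text
t: 12.2
eef_pos: [684.5, -135.0, 345.8]
tcp_rot: [1.986, 1.541, -1.886]
ft_force: [-0.3, 0.2, -2.8]
opening: 0.598
```

Emit:
{"api": "apply_moves", "payload": {"increments": [[1,0,0,0,5],[1,0,0,0,7],[1,0,0,0,7],[1,0,0,0,7],[1,0,0,0,7],[1,0,0,0,5],[1,0,0,0,2.3],[1,0,0,0,0]]}}

```text
t: 13.0
eef_pos: [684.7, -131.6, 346.6]
tcp_rot: [2.722, 1.542, -1.849]
ft_force: [0.3, 0.5, -1.7]
opening: 0.598
```

```bash
cat >> h.py <<'E'
E1=np.array([np.cos(G[2]),np.sin(G[2]),0])
def two(name,bs,bt,k=3):
    c=cam('scene'); t=cam('top'); 
    f=lambda q,b: cv2.resize(q['pixels'][b[1]:b[3],b[0]:b[2],::-1],None,fx=k,fy=k,interpolation=cv2.INTER_CUBIC)
    a,b=f(c,bs),f(t,bt); h=max(len(a),len(b)); pad=lambda m: np.vstack([m,np.zeros((h-len(m),m.shape[1],3),np.uint8)])
    cv2.imwrite('pics/'+name,np.hstack([pad(a),pad(b)])); return c,t
E
python3 - <<'E'
from h import *
P=np.array([TO[0],TO[1],0])+128*E1; P[2]=289
go(P,101.33)
E
```

```text
pos [ 684.7 -131.6  346.6] jaw 98.1 x [-0.008 -0.028 -1.   ] q1,q6 deg [ -15.7 -113.5] shift(tool) [ 58.5   8.5 -28.5] F [ 0.3  0.5 -1.7] open 56.8
turn about tool x: -3.3 or 176.7
```

```bash
python3 - <<'E'
from h import *
s=status.state(); print(s['joints'].round(3),s['qvel'].round(3),s['tau'].round(1),s['moment'])
E
```

```text
[-0.274  0.523  1.181 -0.029  1.437 -1.981] [-0.002 -0.001 -0.004 -0.001  0.002 -0.05 ] [ -0.  -69.3 -31.1  -0.2   0.1   0.7] [ 0.05037146 -0.00928309 -0.00339267]
```

Emit:
{"api": "apply_moves", "payload": {"increments": [[1,0,8,-14,-3.3],[1,0,0,-14,0],[1,20,0,0,0],[1,20,0,0,0],[1,18,0,0,0],[1,0,0,0,0]]}}

```text
t: 13.6
eef_pos: [680.9, -162.6, 287.3]
tcp_rot: [2.55, 1.542, -1.966]
ft_force: [-0.5, -0.6, -2.0]
opening: 0.594
```

```bash
python3 - <<'E'
from h import *
P=np.array([TO[0],TO[1],0])+128*E1; P[2]=289
go(P,101.33)
two('b1.png',(130,140,270,290),(340,110,465,260))
E
```

```text
pos [ 680.9 -162.6  287.3] jaw 101.3 x [-0.011 -0.027 -1.   ] q1,q6 deg [ -18.2 -119.1] shift(tool) [-1.7  1.1  0.1] F [-0.5 -0.6 -2. ] open 56.5
turn about tool x: -0.0 or 180.0
```

View pics/b1.png

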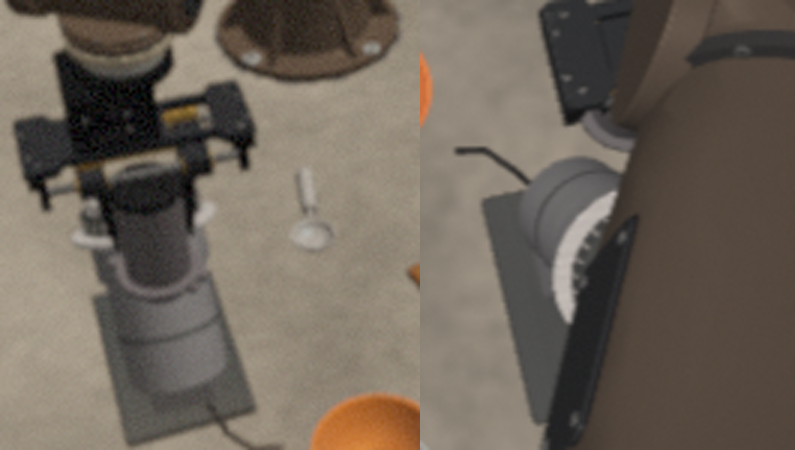

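The scene crop shows the hopper hanging upright behind the ring; the arm hides it in the top view. Tool +y points to the grinder's front, so I'll advance along it.

Emit:
{"api": "apply_moves", "payload": {"increments": [[1,0,14,0,0],[1,0,10,0,0],[1,0,5,0,0],[1,0,5,0,0],[1,0,0,0,0]]}}

```text
t: 14.2
eef_pos: [648.0, -169.2, 291.2]
tcp_rot: [2.743, 1.541, -1.772]
ft_force: [0.3, -0.5, -2.3]
opening: 0.598
```

Emit:
{"api": "apply_moves", "payload": {"increments": [[1,0,3,0,0],[1,0,3,0,0]]}}

```text
t: 14.4
eef_pos: [642.5, -170.2, 290.8]
tcp_rot: [2.741, 1.542, -1.774]
ft_force: [0.5, 0.3, -0.2]
opening: 0.6
```

Emit:
{"api": "apply_moves", "payload": {"increments": [[1,0,3,0,0],[1,0,3,0,0]]}}

```text
t: 14.6
eef_pos: [636.4, -171.4, 290.9]
tcp_rot: [2.733, 1.542, -1.781]
ft_force: [1.1, -0.1, 0.4]
opening: 0.599
```

Emit:
{"api": "apply_moves", "payload": {"increments": [[1,0,3,0,0],[1,0,3,0,0],[1,0,0,0,0]]}}

```text
t: 14.9
eef_pos: [630.2, -172.6, 290.9]
tcp_rot: [2.713, 1.542, -1.802]
ft_force: [0.3, 0.2, -1.0]
opening: 0.596
```

```bash
python3 - <<'E'
from h import *
go([0,0,0],101.33)
two('b2.png',(145,150,235,270),(340,110,465,260),4)
im=cv2.imread('pics/b2.png')[:, :360]; cv2.imwrite('pics/b2c.png',im)
E
```

```text
pos [ 630.2 -172.6  290.9] jaw 101.3 x [-0.007 -0.029 -1.   ] q1,q6 deg [ -20.4 -121.2] shift(tool) [290.1 580.4 300.9] F [ 0.3  0.2 -1. ] open 56.6
turn about tool x: 0.0 or -180.0
```

View pics/b2c.png

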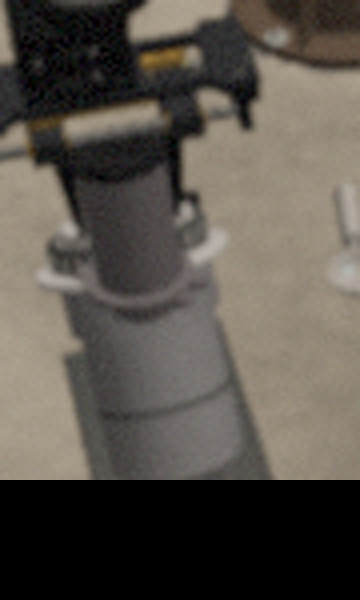

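```bash
cat >> h.py <<'E'
def gp():
    s,p,R=pose(); return p-8*R[:,0]
def tiltpred(c,th,r,z):
    """pixel of hopper point r (towards grinder back) and height z, tilted th deg to the front about jaw axis"""
    a=np.radians(th); ax=-np.sin(a)*E1+np.cos(a)*np.array([0,0,1]); b=np.cos(a)*E1+np.sin(a)*np.array([0,0,1])
    return proj(c,gp()+ax*(z-81)+b*r)
E
python3 - <<'E'
from h import *
c=cam('scene')
for a in(0,10,20,30,40): print(a,[((tiltpred(c,a,r,z)-[145,150])*4).round(0) for r,z in((36,20),(36,26),(29,112),(29,122))])
E
```

```text
0 [array([147., 298.]), array([146., 291.]), array([124., 185.]), array([121., 173.])]
10 [array([148., 300.]), array([147., 293.]), array([121., 174.]), array([118., 160.])]
20 [array([149., 299.]), array([147., 291.]), array([118., 164.]), array([115., 149.])]
30 [array([149., 295.]), array([147., 286.]), array([115., 154.]), array([112., 138.])]
40 [array([148., 288.]), array([146., 279.]), array([113., 146.]), array([109., 130.])]
```

The lid/body edge is at y≈182 and the shoulder's rear at y≈305 in this crop. Compared with the predictions, that is only about 8° of tilt, so I'll keep going.

Emit:
{"api": "apply_moves", "payload": {"increments": [[1,0,3,0,0],[1,0,3,0,0],[1,0,3,0,0]]}}

```text
t: 15.35
eef_pos: [621.4, -174.3, 290.7]
tcp_rot: [2.699, 1.542, -1.816]
ft_force: [2.6, -0.3, -2.8]
opening: 0.595
```

Emit:
{"api": "apply_moves", "payload": {"increments": [[1,0,3,0,0],[1,0,3,0,0],[1,0,0,0,0]]}}

```text
t: 15.65
eef_pos: [615.5, -175.6, 291.1]
tcp_rot: [2.712, 1.542, -1.803]
ft_force: [1.1, -0.3, -2.4]
opening: 0.599
```

```bash
python3 - <<'E'
from h import *
go([0,0,0],101.33)
c=cam('scene')
for a in(0,10,20,30,40): print(a,[(tiltpred(c,a,r,z)).round(1) for r,z in((36,20),(36,26),(29,112),(29,122))])
g=c['pixels'].astype(int).sum(2)
for x in(168,174,180,186): print(x,[int(v) for v in g[180:240,x]])
E
```

```text
pos [ 615.5 -175.6  291.1] jaw 101.3 x [-0.007 -0.028 -1.   ] q1,q6 deg [ -21.2 -121.9] shift(tool) [290.1 565.4 300.9] F [ 1.1 -0.3 -2.4] open 56.9
turn about tool x: 0.0 or -180.0
0 [array([180.7, 220.6]), array([180.3, 219. ]), array([174.8, 192.5]), array([174.1, 189.5])]
10 [array([181. , 221.1]), array([180.6, 219.2]), array([174.1, 189.7]), array([173.3, 186.3])]
20 [array([181.1, 220.9]), array([180.6, 218.8]), array([173.4, 187.1]), array([172.6, 183.4])]
30 [array([181.1, 219.8]), array([180.5, 217.6]), array([172.8, 184.7]), array([171.9, 180.9])]
40 [array([180.8, 218. ]), array([180.2, 215.7]), array([172.2, 182.7]), array([171.3, 178.8])]
168 [247, 163, 87, 96, 69, 89, 93, 33, 44, 57, 70, 133, 168, 180, 157, 173, 170, 171, 158, 168, 152, 157, 152, 158, 140, 171, 151, 140, 170, 176, 162, 171, 175, 163, 202, 228, 242, 266, 288, 297, 310, 287, 227, 190, 205, 223, 216, 222, 220, 210, 210, 206, 209, 212, 216, 195, 190, 201, 204, 195]
174 [155, 90, 104, 58, 79, 97, 98, 63, 70, 62, 136, 197, 214, 214, 198, 212, 199, 210, 202, 200, 205, 208, 207, 193, 196, 202, 186, 174, 184, 193, 178, 181, 180, 176, 185, 186, 165, 166, 170, 154, 187, 241, 273, 214, 177, 155, 161, 190, 223, 261, 278, 271, 255, 258, 263, 255, 257, 246, 258, 229]
180 [110, 74, 94, 87, 106, 60, 61, 54, 137, 214, 248, 242, 257, 232, 253, 240, 246, 237, 252, 243, 234, 231, 250, 232, 233, 229, 246, 223, 238, 228, 235, 227, 212, 232, 220, 203, 222, 226, 212, 220, 239, 272, 282, 244, 207, 195, 165, 169, 218, 285, 299, 305, 315, 304, 308, 308, 301, 298, 288, 295]
186 [79, 63, 78, 24, 80, 14, 90, 57, 72, 118, 127, 136, 138, 182, 167, 201, 196, 216, 230, 229, 210, 243, 248, 254, 240, 244, 249, 264, 242, 251, 257, 240, 255, 241, 256, 242, 253, 245, 267, 298, 287, 280, 231, 236, 229, 227, 221, 272, 310, 324, 330, 342, 337, 331, 331, 342, 345, 342, 332, 330]
```

Emit:
{"api": "apply_moves", "payload": {"increments": [[1,0,3,0,0],[1,0,3,0,0],[1,0,3,0,0],[1,0,3,0,0],[1,0,3,0,0]]}}

```text
t: 16.2
eef_pos: [600.9, -178.5, 291.2]
tcp_rot: [2.716, 1.542, -1.798]
ft_force: [1.4, 0.5, -1.4]
opening: 0.594
```

```bash
python3 - <<'E'
from h import *
go([0,0,0],101.33)
c,t=two('b3.png',(130,150,230,250),(400,130,460,230),4)
cv2.imwrite('pics/b3.png',cv2.imread('pics/b3.png')[:,:400])
for a in(0,10,20,30,40): print(a,[(tiltpred(c,a,r,z)).round(1) for r,z in((36,20),(36,26),(29,112),(29,122))])
g=c['pixels'].astype(int).sum(2)
for x in(170,172,174,178,180): print(x,[int(v) for v in g[176:230,x]])
E
```

```text
pos [ 600.9 -178.5  291.2] jaw 101.4 x [-0.007 -0.029 -1.   ] q1,q6 deg [ -21.9 -122.6] shift(tool) [290.  550.5 301. ] F [ 1.4  0.5 -1.4] open 56.4
turn about tool x: 0.0 or -180.0
0 [array([179.6, 216.8]), array([179.2, 215.2]), array([173.7, 188.8]), array([173. , 185.8])]
10 [array([179.9, 217.3]), array([179.5, 215.4]), array([173., 186.]), array([172.2, 182.6])]
20 [array([180., 217.]), array([179.5, 214.9]), array([172.3, 183.4]), array([171.5, 179.8])]
30 [array([179.9, 215.9]), array([179.4, 213.7]), array([171.7, 181.1]), array([170.8, 177.3])]
40 [array([179.6, 214.1]), array([179.1, 211.8]), array([171.1, 179.1]), array([170.2, 175.3])]
170 [230, 146, 92, 83, 65, 82, 114, 73, 94, 69, 145, 201, 210, 225, 188, 214, 187, 190, 198, 195, 192, 186, 188, 165, 177, 190, 159, 175, 191, 156, 164, 159, 156, 152, 163, 143, 147, 171, 169, 140, 157, 211, 254, 243, 210, 202, 219, 210, 231, 258, 243, 243, 246, 227]
172 [208, 151, 81, 54, 97, 84, 91, 85, 56, 124, 207, 230, 225, 228, 225, 227, 217, 204, 207, 228, 227, 228, 205, 202, 189, 194, 198, 191, 206, 185, 201, 175, 195, 177, 171, 18
[... 202 characters left out ...]
222, 240, 230, 214, 218, 219, 231, 201, 208, 209, 213, 191, 209, 197, 212, 193, 198, 188, 188, 200, 214, 255, 227, 177, 182, 165, 169, 173, 246, 265, 272, 274]
178 [221, 177, 110, 90, 82, 86, 69, 80, 173, 237, 273, 254, 252, 260, 258, 266, 260, 262, 257, 252, 256, 251, 251, 260, 240, 251, 245, 252, 244, 251, 238, 239, 235, 239, 247, 244, 230, 238, 218, 236, 225, 250, 267, 248, 247, 211, 195, 194, 202, 194, 237, 288, 290, 298]
180 [288, 233, 128, 57, 91, 64, 71, 159, 224, 257, 264, 270, 270, 255, 275, 272, 257, 251, 264, 274, 266, 252, 257, 249, 273, 258, 254, 257, 241, 252, 250, 240, 263, 250, 246, 249, 252, 237, 231, 244, 241, 275, 271, 275, 251, 215, 224, 209, 213, 209, 279, 283, 311, 307]
```

View pics/b3.png

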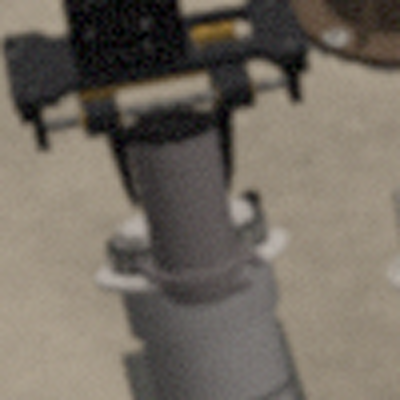

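The hopper now leans about 30° to the front: the shoulder looks edge-on at (205,275), with the neck and lugs visible under it. Next I lift it clear and line its underside up over the mouth.

Emit:
{"api": "apply_moves", "payload": {"increments": [[1,-10,0,0,0],[1,-20,0,0,0],[1,-15,0,0,0],[1,0,15,0,0],[1,0,20,0,0],[1,0,20,0,0],[1,0,20,0,0],[1,0,15,0,0],[1,0,4,0,0],[1,0,0,0,0]]}}

```text
t: 17.3
eef_pos: [509.2, -195.8, 337.8]
tcp_rot: [2.735, 1.541, -1.78]
ft_force: [-0.1, -0.1, -2.0]
opening: 0.598
```

```bash
cat >> h.py <<'E'
def bottom(th=30,L=81):
    s,p,R=pose(); a=np.radians(th); return p-8*R[:,0]+L*(np.cos(a)*R[:,0]-np.sin(a)*R[:,1])
def seat(h,th=30):
    """tool shift to bring the underside to throat (0,0,h)"""
    s,p,R=pose(); b=bottom(th); print('bottom in throat',(TR.T@(b-TO)).round(1),'shift',(R.T@(th_(h)-b)).round(1),'throat z in tool',(R.T@TR[:,2]).round(3),'F',s['ft_force'].round(1))
def th_(h): return TR@np.array([0,0,h])+TO
E
python3 - <<'E'
from h import *
seat(15); go([0,0,0],101.33)
c,t=two('b4.png',(125,130,225,250),(345,130,445,250),4)
ax=lambda r,z,y: bottom()+TR@np.array([r,y,z])
print('pred lid bottom rear',proj(c,ax(29,112,0)),'shoulder rear',proj(c,ax(36,20,0)),'tab',proj(c,ax(22,23,38)),'ring back',proj(c,th([40,0,0])))
E
```

```text
bottom in throat [24.9 -0.6 55.2] shift [47.2  0.9  1.9] throat z in tool [-0.86   0.51  -0.023] F [-0.1 -0.1 -2. ]
pos [ 509.2 -195.8  337.8] jaw 101.3 x [-0.006 -0.029 -1.   ] q1,q6 deg [ -27.2 -128. ] shift(tool) [335.2 457.  301. ] F [-0.1 -0.1 -2. ] open 56.8
turn about tool x: -0.0 or 180.0
pred lid bottom rear [162.36987263 146.50629107] shoulder rear [170.50667159 180.83369895] tab [183.95702995 176.13397022] ring back [176.3385143  206.13984061]
```

View pics/b4.png

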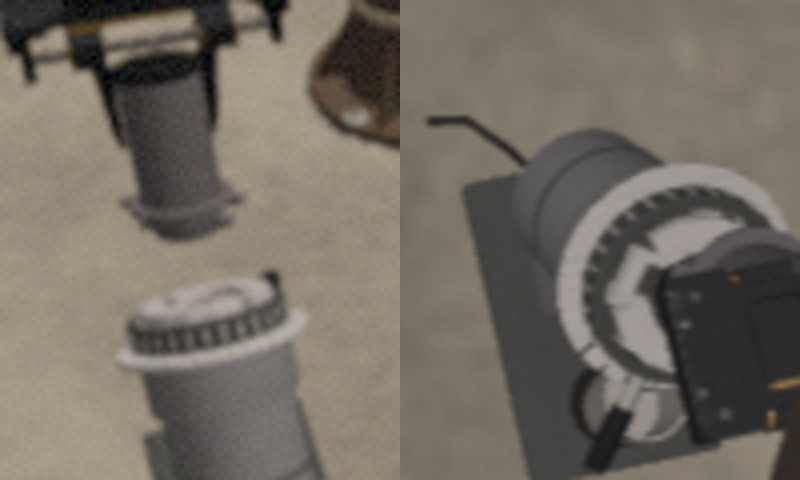

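```bash
python3 - <<'E'
from h import *
c=cam('scene'); s,p,R=pose(); g=gp()
def pt(a,r,z,y=0):
    a=np.radians(a); ax=-np.cos(a)*R[:,0]+np.sin(a)*R[:,1]; b=-np.sin(a)*R[:,0]-np.cos(a)*R[:,1]
    return proj(c,g+ax*(z-81)+b*r+R[:,2]*y)
q=lambda v:(np.round((v-[125,130])*4)).astype(int)
for a in(0,5,10,15,20,25,30,35): print(a,'lidborder',q(pt(a,29,112)),'lidfar',q(pt(a,-29,122)),'sh top rear at body',q(pt(a,29,26)),'sh bot',q(pt(a,36,20)),'neck',q(pt(a,24,0)), 'tabs R L',q(pt(a,22,23,38)),q(pt(a,-22,23,-38)))
for n,v in(('ringtop back r56',[56.5,0,-10]),('scale L',[0,-68,-29]),('scale R',[0,68,-29]),('scale back',[68,0,-29]),('col L',[0,-56.5,-10]),('col R',[0,56.5,-10])): print(n,q(proj(c,th(v))))
E
```

```text
0 lidborder [162  96] lidfar [145  35] sh top rear at body [179 198] sh bot [182 211] neck [183 223] tabs R L [233 185] [112 168]
5 lidborder [160  90] lidfar [145  35] sh top rear at body [180 199] sh bot [183 212] neck [184 226] tabs R L [234 187] [114 174]
10 lidborder [159  85] lidfar [145  37] sh top rear at body [180 199] sh bot [183 212] neck [185 229] tabs R L [235 188] [115 180]
15 lidborder [158  80] lidfar [145  38] sh top rear at body [181 199] sh bot [184 211] neck [186 231] tabs R L [236 188] [117 185]
20 lidborder [157  75] lidfar [145  40] sh top rear at body [181 198] sh bot [184 209] neck [187 231] tabs R L [237 188] [118 190]
25 lidborder [156  70] lidfar [145  43] sh top rear at body [181 196] sh bot [184 207] neck [188 231] tabs R L [237 188] [119 195]
30 lidborder [154  66] lidfar [145  46] sh top rear at body [181 194] sh bot [184 204] neck [188 230] tabs R L [237 186] [120 199]
35 lidborder [153  62] lidfar [146  50] sh top rear at body [181 191] sh bot [183 200] neck [188 228] tabs R L [238 184] [121 202]
ringtop back r56 [211 323]
scale L [113 356]
scale R [304 312]
scale back [218 353]
col L [123 326]
col R [283 290]
```

```bash
python3 - <<'E'
from h import *
t=cam('top'); s,p,R=pose(); g=gp(); im=t['pixels'][:,:,::-1]
def pt(a,r,z,phi,L):
    a=np.radians(a); ax=-np.cos(a)*R[:,0]+np.sin(a)*R[:,1]; b=-np.sin(a)*R[:,0]-np.cos(a)*R[:,1]
    return proj(t,g+ax*(z-L)+r*(b*np.cos(phi)+R[:,2]*np.sin(phi)))
q=lambda v:(np.array(v)-[345,130])*4+[400,0]
for a,L in((20,81),(25,81),(25,84),(30,81)): P=np.array([q(pt(a,36,26,f,L)) for f in np.linspace(-1.5,1.5,61)]); print(a,L,'shoulder topmost',P[P[:,1].argmin()].round(), 'at x=700,750,790',[P[np.abs(P[:,0]-x).argmin(),1].round() for x in(700,750,790)])
P=np.array([q(proj(t,th([68*np.cos(f),68*np.sin(f),-29]))) for f in np.linspace(0,6.28,120)]); print('scale top',P[P[:,1].argmin()].round(),'left',P[P[:,0].argmin()].round())
P=np.array([q(proj(t,th([26*np.cos(f),26*np.sin(f),0]))) for f in np.linspace(0,6.28,120)]); print('hole left',P[P[:,0].argmin()].round())
x=im[130:250,345:460].astype(int).sum(2)
for col in (80,85,90,95): print(400+col*4,[int(v) for v in x[30:72,col]])
E
```

```text
20 81 shoulder topmost [765. 253.] at x=700,750,790 [np.float64(289.0), np.float64(254.0), np.float64(257.0)]
25 81 shoulder topmost [767. 245.] at x=700,750,790 [np.float64(281.0), np.float64(247.0), np.float64(249.0)]
25 84 shoulder topmost [764. 243.] at x=700,750,790 [np.float64(276.0), np.float64(245.0), np.float64(249.0)]
30 81 shoulder topmost [769. 237.] at x=700,750,790 [np.float64(276.0), np.float64(240.0), np.float64(240.0)]
scale top [694. 162.] left [557. 291.]
hole left [649. 303.]
720 [359, 363, 361, 360, 357, 356, 355, 355, 348, 346, 346, 358, 449, 458, 453, 463, 444, 329, 187, 176, 179, 181, 216, 292, 322, 449, 464, 452, 387, 263, 258, 262, 261, 239, 213, 200, 191, 138, 132, 133, 129, 132]
740 [361, 361, 361, 361, 359, 358, 354, 354, 351, 345, 344, 343, 343, 347, 443, 456, 457, 462, 442, 330, 198, 181, 181, 188, 239, 302, 334, 260, 261, 266, 258, 210, 185, 186, 189, 189, 169, 127, 119, 129, 138, 126]
760 [369, 368, 361, 357, 352, 354, 352, 350, 355, 351, 358, 355, 358, 355, 352, 355, 377, 426, 458, 468, 460, 452, 422, 303, 203, 178, 185, 255, 263, 260, 230, 173, 170, 177, 179, 162, 129, 130, 128, 124, 119, 130]
780 [355, 355, 352, 348, 345, 345, 350, 352, 354, 357, 362, 360, 360, 358, 357, 355, 357, 360, 360, 364, 364, 368, 382, 406, 415, 435, 452, 414, 288, 264, 260, 235, 162, 161, 149, 125, 132, 127, 129, 120, 128, 129]
```

```bash
cat >> h.py <<'E'
def hp(v,a,L,dy,yaw=np.pi/3):
    """world point of hopper-frame-like v=(back,tool z,axis) for tilt a deg, grip height L, slide dy along tool y"""
    s,p,R=pose(); a=np.radians(a); ax=-np.cos(a)*R[:,0]+np.sin(a)*R[:,1]; b=-np.sin(a)*R[:,0]-np.cos(a)*R[:,1]
    return p-8*R[:,0]+dy*R[:,1]+ax*(v[2]-L)+b*v[0]+R[:,2]*v[1]
def seat2(h,a,L,dy):
    b=hp([0,0,0],a,L,dy); s,p,R=pose(); print('bottom in throat',(TR.T@(b-TO)).round(1),'shift',(R.T@(th_(h)-b)).round(1),'F',s['ft_force'].round(1),'TCP',p.round(1))
E
python3 - <<'E'
from h import *
from scipy.optimize import least_squares
c=cam('scene');t=cam('top')
qs=lambda X:(proj(c,X)-[125,130])*4+[5,4]; qt=lambda X:(proj(t,X)-[345,130])*4+[400,0]
def res(x):
    a,L,dy,dz=x; f=lambda v: hp([v[0],v[1]+dz,v[2]],a,L,dy)
    P=np.array([qt(f([36*np.cos(k),36*np.sin(k),26])) for k in np.linspace(-1.3,1.3,27)]); top=P[:,1].min()
    return np.concatenate([qs(f([22,38,23]))-[240,198],qs(f([-22,-38,23]))-[125,203],(qs(f([24,0,0]))-[183,240])[1:],(qs(f([-29,0,122]))-[158,52])[1:],[2*(top-226)]])
f=least_squares(res,[25,82,-5,0]); print(f.x.round(1),f.fun.round(1)); a,L,dy,dz=f.x
f2=least_squares(lambda x:res([x[0],81,x[1],x[2]]),[25,-5,0]); print('L=81',f2.x.round(1),f2.fun.round(1))
seat2(15,a,L,dy); seat2(15,f2.x[0],81,f2.x[1])
E
```

```text
[ 24.7  77.9 -10.4  -1.7] [ 1.9 -1.1 -1.9  1.   1.  -0.8  0.1]
L=81 [28.2 -6.5 -1.8] [ 1.8 -1.  -1.3  4.8  1.4  2.7  1.8]
bottom in throat [26.7 -0.4 52.5] shift [45.9  3.8  1.6] F [-1.1  0.  -2.8] TCP [ 509.7 -195.5  337.1]
bottom in throat [27.9 -0.4 51. ] shift [45.2  5.6  1.6] F [-1.1  0.  -2.8] TCP [ 509.7 -195.5  337.1]
```

Emit:
{"api": "apply_moves", "payload": {"increments": [[1,20,2.5,1,0],[1,17,2,1.5,0],[1,0,0,0,0]]}}

```text
t: 17.9
eef_pos: [503.5, -194.7, 298.4]
tcp_rot: [2.581, 1.542, -1.933]
ft_force: [0.2, -0.6, -1.5]
opening: 0.599
```

```bash
python3 - <<'E'
from h import *
seat2(15,26.5,79.5,-8.5)
c,t=two('b5.png',(135,150,225,240),(355,150,455,240),4)
q=lambda X:((proj(c,X)-[135,150])*4).round()
for n,v in(('scale L',[0,-68,-29]),('scale R',[0,68,-29]),('scale back',[68,0,-29]),('mouth',[0,0,0])): print(n,q(th(v)))
for v in([22,38,23],[-22,-38,23],[24,0,0]): print(v,q(hp(v,26.5,79.5,-8.5)))
E
```

```text
bottom in throat [ 2.7  1.8 21.1] shift [ 6.6 -0.8 -1.6] F [ 0.2 -0.6 -1.5] TCP [ 503.5 -194.7  298.4]
scale L [ 73. 276.]
scale R [264. 232.]
scale back [178. 273.]
mouth [161. 214.]
[22, 38, 23] [207. 149.]
[-22, -38, 23] [ 91. 157.]
[24, 0, 0] [159. 192.]
```

View pics/b5.png

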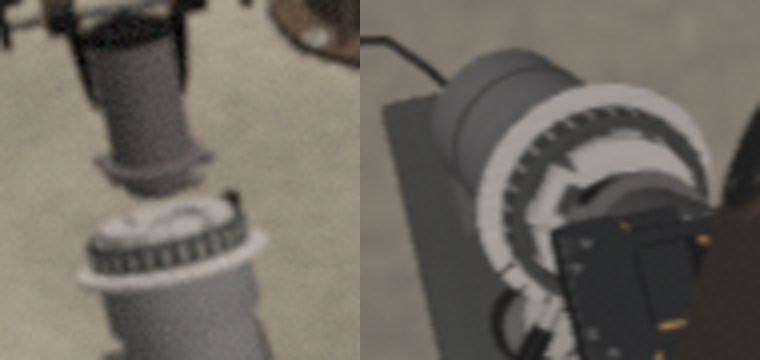

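The hopper sits over the mouth with about 1 px of lateral error: tabs at (97,163) and (212,157), scale ring tips at (78,278) and (268,240). Now I'll move in along the throat axis.

Emit:
{"api": "apply_moves", "payload": {"increments": [[1,6.6,-0.8,-1.3,0],[1,5,-3,0,0],[1,4.3,-2.6,0,0],[1,0,0,0,0]]}}

```text
t: 18.4
eef_pos: [510.7, -195.5, 283.7]
tcp_rot: [2.683, 1.542, -1.831]
ft_force: [-0.0, 0.5, -1.8]
opening: 0.6
```

Emit:
{"api": "apply_moves", "payload": {"increments": [[1,2.6,-1.5,0,0],[1,2.6,-1.5,0,0],[1,0,0,0,0]]}}

```text
t: 18.7
eef_pos: [513.5, -195.1, 278.8]
tcp_rot: [2.7, 1.542, -1.814]
ft_force: [0.1, -0.0, -1.5]
opening: 0.596
```

Emit:
{"api": "apply_moves", "payload": {"increments": [[1,2.6,-1.5,0,0],[1,2.6,-1.5,0,0],[1,0,0,0,0]]}}

```text
t: 19.0
eef_pos: [516.4, -194.7, 273.5]
tcp_rot: [2.696, 1.542, -1.819]
ft_force: [-0.3, -0.1, -2.0]
opening: 0.6
```

Emit:
{"api": "apply_moves", "payload": {"increments": [[1,2.6,-1.5,0,0],[1,2.6,-1.5,0,0],[1,0,0,0,0]]}}

```text
t: 19.3
eef_pos: [518.6, -194.6, 269.3]
tcp_rot: [2.68, 1.54, -1.834]
ft_force: [-7.5, -1.5, 6.6]
opening: 0.601
```

Emit:
{"api": "apply_moves", "payload": {"increments": [[1,2.6,-1.5,0,0],[1,2.6,-1.5,0,0],[1,0,0,0,0]]}}

```text
t: 19.6
eef_pos: [520.5, -194.9, 265.8]
tcp_rot: [2.689, 1.538, -1.826]
ft_force: [-19.6, -4.2, 22.6]
opening: 0.596
```

```bash
python3 - <<'E'
from h import *
seat2(-20,26.5,79.5,-8.5)
c,t=two('b6.png',(135,160,225,250),(355,150,455,240),4)
q=lambda X:((proj(c,X)-[135,160])*4).round()
for n,v in(('tab R seated',[22,38,3]),('L',[-22,-38,3])): print(n,q(th(v))+[5,5])
E
```

```text
bottom in throat [  0.9  -2.2 -15.5] shift [ 4.3 -1.5  2.3] F [-19.6  -4.2  22.6] TCP [ 520.5 -194.9  265.8]
tab R seated [221. 169.]
L [109. 182.]
```

View pics/b6.png

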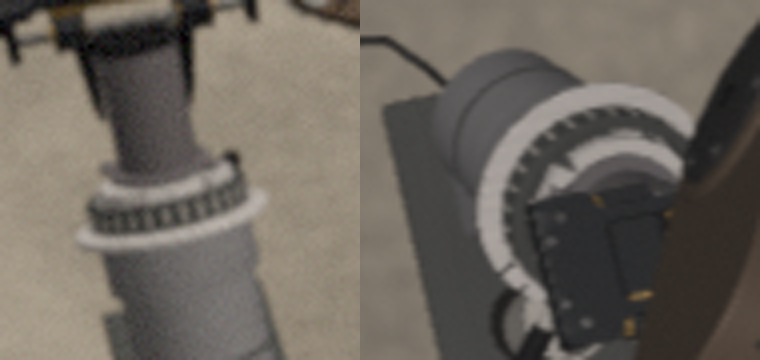

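```bash
python3 - <<'E'
from h import *
A=cv2.imread('pics/b5.png')[:,:360]; B=cv2.imread('pics/b6.png')[:,:360]  # y offsets 150,160
for (x0,y0,x1,y1) in((95,110,215,170),(180,120,225,170),(90,130,140,180),(80,5,200,60)):
    T=A[y0:y1,x0:x1]; r=cv2.matchTemplate(B,T,cv2.TM_CCOEFF_NORMED); _,m,_,l=cv2.minMaxLoc(r); print((x0,y0),'score',round(m,3),'shift raw px',(l[0]-x0)/4,(l[1]-y0)/4+10)
T=A[200:270,70:270]; r=cv2.matchTemplate(B,T,cv2.TM_CCOEFF_NORMED); _,m,_,l=cv2.minMaxLoc(r); print('ring',m,(l[0]-70)/4,(l[1]-200)/4+10)
c=cam('scene'); 
for d in(0,10,20,25,30,35,41): print(d,(proj(c,th([0,0,40-d]))-proj(c,th([0,0,40]))).round(1))
for d in(-4,-2,2): print('y',d,(proj(c,th([0,d,20]))-proj(c,th([0,0,20]))).round(1),'x',d,(proj(c,th([d,0,20]))-proj(c,th([0,0,20]))).round(1))
E
```

```text
(95, 110) score 0.974 shift raw px 1.25 11.5
(180, 120) score 0.892 shift raw px 0.25 10.75
(90, 130) score 0.976 shift raw px 1.5 11.25
(80, 5) score 0.887 shift raw px 1.75 12.5
ring 0.7084036469459534 0.0 0.5
0 [0. 0.]
10 [0.8 3.4]
20 [1.6 6.8]
25 [2.  8.5]
30 [ 2.4 10.2]
35 [ 2.8 11.9]
41 [ 3.3 14. ]
y -4 [-1.4  0.3] x -4 [-0.1 -0.2]
y -2 [-0.7  0.2] x -2 [-0.1 -0.1]
y 2 [ 0.7 -0.2] x 2 [0.1 0.1]
```

The hopper advanced about 33 mm of the tool's 37 mm, so its underside is near -12, and it is about 2 mm off in y. I'll ease off, centre it and push again.

Emit:
{"api": "apply_moves", "payload": {"increments": [[1,-3,1.8,0,0],[1,0,0,1.2,0],[1,0,0,1.2,0],[1,0,0,0,0]]}}

```text
t: 20.15
eef_pos: [520.2, -192.1, 266.5]
tcp_rot: [2.737, 1.541, -1.778]
ft_force: [-1.7, -3.8, 2.2]
opening: 0.596
```

Emit:
{"api": "apply_moves", "payload": {"increments": [[1,2.6,-1.5,0,0],[1,2.6,-1.5,0,0],[1,0,0,0,0]]}}

```text
t: 20.45
eef_pos: [520.7, -191.8, 262.8]
tcp_rot: [2.609, 1.539, -1.905]
ft_force: [-22.9, -3.6, 22.8]
opening: 0.584
```

```bash
cat >> h.py <<'E'
def track():
    """hopper travel since b5, raw px, from several patches"""
    A=cv2.imread('pics/b5.png')[:,:360]; c=cam('scene'); B=cv2.resize(c['pixels'][150:260,125:235,::-1],None,fx=4,fy=4,interpolation=cv2.INTER_CUBIC); o=[]
    for (x0,y0,x1,y1) in((95,110,215,170),(90,130,140,180),(180,120,225,170)):
        r=cv2.matchTemplate(B,A[y0:y1,x0:x1],cv2.TM_CCOEFF_NORMED); _,m,_,l=cv2.minMaxLoc(r); o.append((round(m,2),(l[0]-x0)/4-10,(l[1]-y0)/4))
    print(o); print('b5 + d=33 -> (2.6,11.2); seated d=41 -> (3.3,14)')
E
python3 - <<'E'
from h import *
seat2(-20,26.5,75.5,-8.5); track()
E
```

```text
bottom in throat [  0.3   1.1 -14.5] shift [ 4.9 -2.6 -0.9] F [-22.9  -3.6  22.8] TCP [ 520.7 -191.8  262.8]
[(0.96, 2.25, 11.5), (0.97, 2.5, 11.5), (0.85, -12.25, 43.25)]
b5 + d=33 -> (2.6,11.2); seated d=41 -> (3.3,14)
```

Reaction is toward the front and the left/front tab is still high, so the hopper needs a few more degrees of lean. I'll lever its top forward with the neck held in the hole.

Emit:
{"api": "apply_moves", "payload": {"increments": [[1,-2,1.5,-0.8,0],[1,0,3,0,0],[1,0,3,0,0],[1,0,0,0,0]]}}

```text
t: 20.9
eef_pos: [515.7, -193.4, 262.9]
tcp_rot: [2.713, 1.542, -1.802]
ft_force: [1.7, -0.2, -1.7]
opening: 0.589
```

Emit:
{"api": "apply_moves", "payload": {"increments": [[1,0.5,3,0,0],[1,0.5,3,0,0],[1,0,0,0,0]]}}

```text
t: 21.2
eef_pos: [509.5, -194.8, 262.2]
tcp_rot: [2.709, 1.542, -1.806]
ft_force: [2.3, -0.0, -1.7]
opening: 0.591
```

```bash
python3 - <<'E'
from h import *
seat2(-20,30,75.5,-8.5); track()
E
```

```text
bottom in throat [-5.1  0.5 -9.4] shift [ 6.5 -9.8 -0.3] F [ 2.3 -0.  -1.7] TCP [ 509.5 -194.8  262.2]
[(0.95, 1.5, 9.75), (0.95, 1.75, 9.75), (0.87, 0.25, 8.5)]
b5 + d=33 -> (2.6,11.2); seated d=41 -> (3.3,14)
```

```bash
python3 - <<'E'
from h import *
seat2(-12,27,75.5,-8.5)
c,t=two('b7.png',(145,165,215,235),(370,160,430,230),6)
q=lambda X:((proj(c,X)-[145,165])*6+[7,7]).round()
for n,v in(('ring back r40',[40,0,0]),('ring L',[0,-40,0]),('ring R',[0,40,0]),('col back',[56.5,0,-10]),('seat shoulder bot back',[36,0,0]),('tabR',[22,38,3]),('tabL',[-22,-38,3])): print(n,q(th(v)))
q2=lambda X:((proj(t,X)-[370,160])*6+[420,0]).round()
for n,v in(('hole back',[26,0,0]),('notchB',[15.5,27,0]),('seat shoulder back top',[36,0,6]),('tabB end',[22,38,6]),('scale back',[68,0,-29])): print(n,q2(th(v)))
E
```

```text
bottom in throat [-9.   0.4 -9.3] shift [-2.2 -9.1 -0.5] F [ 1.4 -0.7 -3. ] TCP [ 509.6 -194.8  262.3]
ring back r40 [195. 254.]
ring L [103. 258.]
ring R [272. 220.]
col back [203. 281.]
seat shoulder bot back [194. 252.]
tabR [272. 222.]
tabL [103. 243.]
hole back [710. 198.]
notchB [639. 239.]
seat shoulder back top [715. 178.]
tabB end [615. 234.]
scale back [673.  67.]
```

View pics/b7.png

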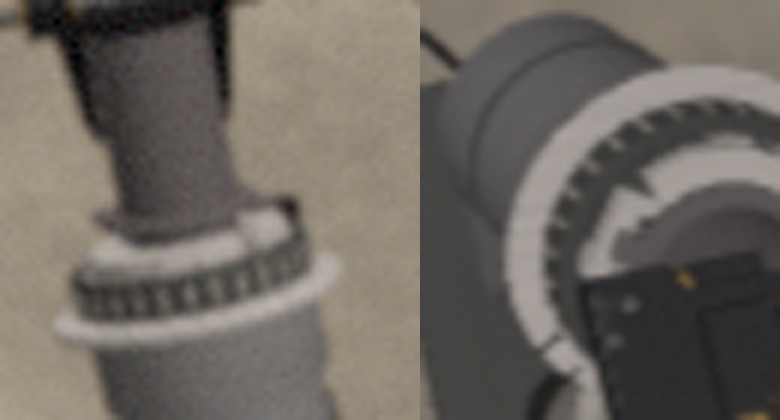

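Top crop: the tab end at (612,245) lies over the notch. Scene crop: both tabs are now equally high, about 11 mm short of seated, so the lean is right and the hopper is centred. I'll push along the axis.

Emit:
{"api": "apply_moves", "payload": {"increments": [[1,2.6,-1.5,0,0],[1,2.6,-1.5,0.1,0],[1,0,0,0,0]]}}

```text
t: 21.65
eef_pos: [512.8, -194.1, 256.7]
tcp_rot: [2.701, 1.542, -1.813]
ft_force: [1.9, -0.8, -3.2]
opening: 0.587
```

Emit:
{"api": "apply_moves", "payload": {"increments": [[1,1.7,-1,0,0],[1,1.7,-1,0,0],[1,0,0,0,0]]}}

```text
t: 21.95
eef_pos: [512.7, -194.6, 254.9]
tcp_rot: [2.62, 1.539, -1.894]
ft_force: [-17.3, -4.5, 16.2]
opening: 0.585
```

```bash
cat >> h.py <<'E'
def track2():
    """hopper shift since b7: scene (raw px) and top (raw px); seated target printed"""
    A=cv2.imread('pics/b7.png'); c=cam('scene');t=cam('top'); k=6
    f=lambda q,b: cv2.resize(q['pixels'][b[1]:b[3],b[0]:b[2],::-1],None,fx=k,fy=k,interpolation=cv2.INTER_CUBIC)
    S=f(c,(135,155,225,245)); T=f(t,(360,150,440,240))
    for n,I,(x0,y0,x1,y1),ox in(('body+sh',S,(95,150,270,235),0),('tabL',S,(85,185,150,235),0),('tabR',S,(210,150,280,225),0),('ring',S,(60,265,330,340),0),('top tab',T,(600,205,700,265),420),('top sh',T,(640,180,760,240),420)):
        r=cv2.matchTemplate(I,A[y0:y1,x0:x1],cv2.TM_CCOEFF_NORMED); _,m,_,l=cv2.minMaxLoc(r); print(n,round(m,2),round((l[0]-x0+ox)/k-10,2),round((l[1]-y0)/k-10,2))
    for d in(4,8,11): print('axial',d,(proj(c,th([0,0,14-d]))-proj(c,th([0,0,14]))).round(2),(proj(t,th([0,0,14-d]))-proj(t,th([0,0,14]))).round(2))
E
python3 - <<'E'
from h import *
track2(); seat2(-20,30,75.5,-8.5)
E
```

```text
body+sh 0.95 0.33 1.67
tabL 0.98 0.5 2.17
tabR 0.9 -0.17 1.83
ring 1.0 0.0 0.0
top tab 0.92 -0.33 -0.5
top sh 0.95 -0.5 -1.0
axial 4 [0.32 1.36] [-0.75 -0.65]
axial 8 [0.64 2.72] [-1.5 -1.3]
axial 11 [0.87 3.73] [-2.06 -1.78]
bottom in throat [ -6.2  -0.  -17.3] shift [-0.9 -6.7 -0. ] F [-16.4  -4.9  14.9] TCP [ 512.8 -194.6  255. ]
```

Emit:
{"api": "apply_moves", "payload": {"increments": [[1,0,2,0,0],[1,0,0,0,0]]}}

```text
t: 22.25
eef_pos: [512.0, -194.7, 254.4]
tcp_rot: [2.704, 1.541, -1.811]
ft_force: [-7.2, -4.0, 8.7]
opening: 0.586
```

Emit:
{"api": "apply_moves", "payload": {"increments": [[1,0,0,0,4],[1,0,0,0,4],[1,0,0,0,4],[1,0,0,0,0]]}}

```text
t: 22.65
eef_pos: [511.3, -193.2, 254.0]
tcp_rot: [2.799, 1.542, -1.926]
ft_force: [-9.7, 3.9, 9.8]
opening: 0.606
```

```bash
python3 - <<'E'
from h import *
track2(); s=status.state(); print(s['moment'],s['ft_force'])
c=cam('scene')
q=lambda X:(proj(c,X)).round(2)
for a in(60,50,40): A=np.radians(a); print(a,q(th([44*np.cos(A),44*np.sin(A),3])),q(th([-44*np.cos(A),-44*np.sin(A),3])))
E
```

```text
body+sh 0.91 -0.33 1.33
tabL 0.98 -0.17 1.67
tabR 0.79 -1.0 2.17
ring 1.0 0.0 0.0
top tab 0.86 -8.5 -12.67
top sh 0.93 -0.33 -0.67
axial 4 [0.32 1.36] [-0.75 -0.65]
axial 8 [0.64 2.72] [-1.5 -1.3]
axial 11 [0.87 3.73] [-2.06 -1.78]
[1.33633914 1.41469277 0.57955669] [-10.6556056    3.48419921   8.91004471]
60 [189.16 200.88] [160.98 204.28]
50 [187.84 201.61] [162.42 203.55]
40 [186.1  202.38] [164.21 202.8 ]
```

```bash
python3 - <<'E'
from h import *
c=cam('scene'); g=c['pixels'].astype(int).sum(2)
A=cv2.imread('pics/b7.png')[:,:420].astype(int).sum(2)
for x in range(160,192,3):
    print(x,[int(v) for v in g[188:216,x]],'| b7',[int(v) for v in A[3::6,(x-145)*6+3][23:52]])
for v in([40,0,0],[36,0,0],[36,0,6],[56.5,0,-8],[56.5,0,-29],[68,0,-29]): print(v,proj(c,th(v)).round(1))
E
```

```text
160 [197, 293, 378, 427, 430, 423, 438, 438, 418, 429, 429, 434, 432, 418, 388, 343, 351, 403, 455, 444, 406, 334, 335, 306, 233, 154, 166, 184] | b7 [339, 408, 427, 430, 429, 431, 429, 426, 431, 426, 424, 402, 359, 333, 369, 404, 427, 435, 461, 452, 396, 345, 322, 298, 232, 160, 186, 192, 216]
163 [153, 185, 204, 230, 239, 286, 292, 300, 316, 339, 366, 398, 390, 342, 298, 270, 233, 295, 429, 490, 467, 373, 308, 279, 239, 171, 164, 195] | b7 [197, 197, 237, 265, 280, 306, 329, 352, 382, 405, 385, 351, 289, 258, 210, 283, 419, 489, 495, 506, 453, 375, 307, 279, 215, 182, 180, 219, 205]
166 [190, 195, 191, 182, 174, 157, 172, 145, 144, 163, 162, 169, 155, 158, 165, 207, 217, 263, 370, 466, 462, 405, 359, 300, 232, 178, 182, 181] | b7 [173, 169, 169, 202, 142, 144, 172, 159, 146, 154, 152, 134, 169, 214, 221, 234, 229, 324, 436, 474, 461, 398, 347, 292, 224, 180, 184, 175, 158]
169 [237, 207, 212, 227, 212, 233, 214, 193, 202, 205, 208, 201, 203, 202, 197, 224, 236, 231, 348, 456, 429, 389, 362, 268, 177, 146, 187, 213] | b7 [221, 222, 205, 211, 205, 211, 194, 175, 196, 191, 196, 189, 1
[... 1614 characters left out ...]
406, 417, 385, 337, 267, 301, 380, 391, 400, 358, 291, 252, 243, 249, 231, 223, 233, 359, 474] | b7 [413, 406, 392, 400, 398, 408, 417, 390, 359, 304, 284, 298, 402, 471, 475, 457, 436, 405, 345, 274, 259, 260, 232, 236, 228, 250, 374, 489, 517]
190 [407, 402, 407, 414, 400, 406, 406, 397, 407, 376, 327, 320, 411, 468, 467, 481, 467, 397, 295, 236, 235, 254, 246, 253, 274, 378, 486, 528] | b7 [407, 403, 413, 406, 400, 398, 420, 403, 393, 336, 265, 330, 441, 494, 497, 481, 458, 376, 280, 242, 252, 251, 255, 250, 298, 393, 500, 538, 503]
[40, 0, 0] [176.3 206.1]
[36, 0, 0] [176.2 205.9]
[36, 0, 6] [175.7 203.8]
[56.5, 0, -8] [177.5 210. ]
[56.5, 0, -29] [179.2 217.4]
[68, 0, -29] [179.6 218.2]
```

There's no dark gap between shoulder and ring in the profiles any more (in the last view there was about 2 px), so the hopper is home. The trial twist slipped because the grip sits about 8 mm off the hopper's axis. I'll let go, check that it stays, and regrip centred for the twist.

Emit:
{"api": "apply_moves", "payload": {"increments": [[0.15,0,0,0,0],[0.15,0,0,0,0],[0.15,0,0,0,0],[0.15,0,0,0,0],[0.15,0,0,0,0],[0.15,0,0,0,0]]}}

```text
t: 23.45
eef_pos: [512.7, -194.3, 253.6]
tcp_rot: [2.921, 1.542, -1.803]
ft_force: [0.8, 0.0, 0.2]
opening: 0.851
```

```bash
python3 - <<'E'
from h import *
track2(); 
T=th([0,0,60]); 
go(T-[0,0,8],116)
c=cam('scene'); g=c['pixels'].astype(int).sum(2)
for x in (163,166,169,172,175,178,181,184): print(x,[int(v) for v in g[196:212,x]])
E
```

```text
body+sh 0.91 -0.67 1.83
tabL 0.97 -0.17 2.83
tabR 0.82 -1.0 2.0
ring 1.0 0.0 0.0
top tab 0.86 -8.5 -12.67
top sh 0.92 -0.17 -0.5
axial 4 [0.32 1.36] [-0.75 -0.65]
axial 8 [0.64 2.72] [-1.5 -1.3]
axial 11 [0.87 3.73] [-2.06 -1.78]
pos [ 512.7 -194.3  253.7] jaw 89.3 x [-0.007 -0.028 -1.   ] q1,q6 deg [ -26.9 -115.3] shift(tool) [ -5.4 -12.2   0.5] F [ 0.7  0.2 -0.2] open 80.7
turn about tool x: -26.7 or 153.3
163 [273, 296, 331, 349, 383, 405, 380, 319, 269, 226, 283, 403, 433, 369, 314, 266]
166 [160, 170, 165, 144, 154, 162, 145, 174, 181, 202, 255, 334, 397, 396, 354, 300]
169 [225, 211, 217, 211, 203, 192, 187, 192, 227, 224, 278, 377, 407, 392, 348, 277]
172 [249, 255, 243, 230, 245, 233, 230, 243, 247, 254, 344, 438, 447, 433, 389, 286]
175 [272, 261, 263, 246, 253, 273, 263, 261, 265, 308, 393, 460, 470, 440, 357, 244]
178 [283, 266, 286, 279, 282, 269, 279, 275, 305, 381, 459, 477, 456, 389, 266, 206]
181 [272, 281, 274, 287, 277, 290, 291, 310, 387, 476, 499, 497, 433, 326, 241, 267]
184 [374, 359, 326, 277, 278, 274, 275, 368, 438, 483, 476, 442, 340, 247, 263, 283]
```

It stayed and settled further. Now I regrip centred, with the jaws turned back anticlockwise.

Emit:
{"api": "apply_moves", "payload": {"increments": [[0.15,-7,-6,0.5,0],[0.15,0,-5,0,-6],[0.15,0,0,0,-7],[0.15,0,0,0,-7],[0.15,0,0,0,-6.5],[0.15,0,0,0,0]]}}

```text
t: 24.2
eef_pos: [524.1, -193.7, 261.1]
tcp_rot: [2.476, 1.541, -1.783]
ft_force: [-0.3, 0.1, 0.0]
opening: 0.846
```

```bash
python3 - <<'E'
from h import *
go(th([0,0,62])-[0,0,8],116)
E
```

```text
pos [ 524.1 -193.7  261.1] jaw 116.0 x [-0.006 -0.029 -1.   ] q1,q6 deg [ -26.3 -141.4] shift(tool) [ 0.4  0.3 -0.1] F [-0.3  0.1  0. ] open 80.3
turn about tool x: -0.0 or 180.0
```

Emit:
{"api": "apply_moves", "payload": {"increments": [[1,0,0,0,0],[1,0,0,0,0],[1,0,0,0,0],[1,0,0,0,0],[1,0,0,0,0],[1,0,0,0,0]]}}

```text
t: 24.8
eef_pos: [524.2, -194.5, 261.0]
tcp_rot: [2.524, 1.54, -1.738]
ft_force: [2.1, -4.3, 1.0]
opening: 0.606
```

Emit:
{"api": "apply_moves", "payload": {"increments": [[1,0,0,0,5],[1,0,0,0,5],[1,0,0,0,5],[1,0,0,0,5],[1,0,0,0,5],[1,0,0,0,5],[1,0,0,0,0]]}}

```text
t: 25.5
eef_pos: [525.7, -193.2, 261.2]
tcp_rot: [-3.122, 1.543, -1.627]
ft_force: [13.9, 0.7, -0.1]
opening: 0.618
```

```bash
python3 - <<'E'
from h import *
track2(); go(th([0,0,62])-[0,0,8],116)
c=cam('scene'); save(c,'s1.png',(130,140,230,240),6)
E
```

```text
body+sh 0.91 -0.5 1.0
tabL 0.96 -0.33 1.67
tabR 0.8 0.0 0.67
ring 1.0 0.0 0.0
top tab 0.89 -7.5 -13.0
top sh 0.88 -28.17 -28.83
axial 4 [0.32 1.36] [-0.75 -0.65]
axial 8 [0.64 2.72] [-1.5 -1.3]
axial 11 [0.87 3.73] [-2.06 -1.78]
pos [ 525.8 -193.2  261.2] jaw 85.8 x [-0.001 -0.028 -1.   ] q1,q6 deg [ -26.2 -111.3] shift(tool) [ 0.5  1.9 -0.8] F [12.8  0.7 -0.1] open 58.3
turn about tool x: -30.2 or 149.8
```

The viewer is used up, so from here I work by numbers: I'll sample the brightness on the tab circle (r≈41, z=6) against angle to read the twist. First, open again and check.

Emit:
{"api": "apply_moves", "payload": {"increments": [[0.15,0,0,0,0],[0.15,0,0,0,-5],[0.15,0,0,0,-5],[0.15,0,0,0,-5],[0.15,0,0,0,0],[0.15,0,0,0,0]]}}

```text
t: 26.25
eef_pos: [523.5, -193.5, 260.5]
tcp_rot: [2.703, 1.542, -1.822]
ft_force: [0.2, 0.7, 1.1]
opening: 0.85
```

```bash
cat >> h.py <<'E'
def ringprof(step=6,rs=(39,41,43),z=6,z2=6,lo=-60,hi=300):
    for nm,b in(('top',(0,0)),('scene',(0.4,-1.2))):
        c=cam(nm); g=c['pixels'].astype(np.float32).sum(2); o={}
        for a in range(lo,hi,step):
            A=np.radians(a); v=[]
            for r in rs:
                p=proj(c,th([r*np.cos(A),r*np.sin(A),z]))+b; v.append(cv2.getRectSubPix(g,(1,1),(float(p[0]),float(p[1])))[0,0])
            o[a]=[int(x) for x in v]
        print(nm,o)
E
python3 - <<'E'
from h import *
track2(); ringprof()
s,p,R=pose(); print('z tool . throat z',R[:,2]@TR[:,2], 'R z',R[:,2].round(3)); go(th([0,0,62])-[0,0,8],101.3)
E
```

```text
body+sh 0.89 -0.67 1.67
tabL 0.95 -0.33 2.67
tabR 0.76 -14.83 4.0
ring 1.0 0.0 0.0
top tab 0.86 -8.5 -12.67
top sh 0.88 -28.17 -28.83
axial 4 [0.32 1.36] [-0.75 -0.65]
axial 8 [0.64 2.72] [-1.5 -1.3]
axial 11 [0.87 3.73] [-2.06 -1.78]
top {-60: [109, 102, 102], -54: [196, 135, 104], -48: [403, 332, 242], -42: [472, 469, 446], -36: [473, 476, 473], -30: [472, 474, 471], -24: [468, 475, 471], -18: [464, 474, 473], -12: [465, 475, 474], -6: [461, 475, 475], 0: [465, 478, 475], 6: [463, 479, 477], 12: [448, 476, 476], 18: [452, 475, 476], 24: [448, 474, 477], 30: [422, 465, 452], 36: [303, 316, 287], 42: [245, 256, 286], 48: [178, 230, 274], 54: [135, 147, 187], 60: [135, 136, 135], 66: [197, 198, 176], 72: [199, 181, 158], 78: [136, 135, 140], 84: [140, 151, 158], 90: [157, 187, 213], 96: [136, 139, 147], 102: [136, 136, 136], 108: [135, 136, 135], 114: [135, 136, 136], 120: [134, 135, 134], 126: [134, 137, 137], 132: [133, 134, 136], 138: [134, 136, 135], 144: [135, 134, 136], 150: [138, 138, 133], 156: [136, 136, 135], 162: [136, 135, 135], 168: [135, 135, 136], 174: [157, 191, 169], 
[... 1292 characters left out ...]
64, 265, 266], 180: [266, 267, 267], 186: [256, 259, 262], 192: [238, 235, 232], 198: [218, 214, 210], 204: [197, 192, 188], 210: [174, 167, 159], 216: [150, 146, 156], 222: [163, 194, 239], 228: [238, 296, 361], 234: [325, 382, 402], 240: [380, 399, 413], 246: [383, 402, 420], 252: [384, 412, 422], 258: [388, 412, 422], 264: [394, 414, 420], 270: [393, 413, 418], 276: [380, 412, 418], 282: [353, 410, 418], 288: [317, 376, 415], 294: [279, 328, 383]}
z tool . throat z -0.027799526506386733 R z [-0.187  0.982 -0.027]
pos [ 523.6 -193.6  260.6] jaw 100.8 x [-0.007 -0.028 -1.   ] q1,q6 deg [ -26.3 -126.2] shift(tool) [-0.1 -0.2 -0.3] F [ 0.8 -1.4 -0.4] open 80.7
turn about tool x: -0.5 or 179.5
```

Emit:
{"api": "apply_moves", "payload": {"increments": [[0.15,-40,0,0,0],[0.15,-45,0,0,0],[0.15,-25,0,-10,0],[0.15,0,0,-45,0],[0.15,0,0,-45,0],[0.15,0,0,-45,0],[0.15,0,0,-45,0],[0.15,0,0,0,0]]}}

```text
t: 27.25
eef_pos: [560.0, -381.7, 373.8]
tcp_rot: [2.672, 1.542, -1.856]
ft_force: [-0.2, 0.2, -0.4]
opening: 0.85
```

```bash
python3 - <<'E'
from h import *
import pickle
c=cam('top'); pickle.dump(c,open('top1.pkl','wb')); pickle.dump(cam('scene'),open('scene1.pkl','wb'))
g=c['pixels'].astype(np.float32).sum(2)
def prof(z,rs,lo,hi,st=4):
    for r in rs:
        v=[]
        for a in range(lo,hi,st):
            A=np.radians(a); p=proj(c,th([r*np.cos(A),r*np.sin(A),z])); v.append(int(cv2.getRectSubPix(g,(1,1),(float(p[0]),float(p[1])))[0,0]))
        print('z',z,'r',r,v)
print(list(range(-60,130,4)))
prof(6,(33,38,40,42,45),-60,130)
g0=g; c0=c; c=pickle.load(open('top0.pkl','rb')); g=c['pixels'].astype(np.float32).sum(2); print('empty throat z=0'); prof(0,(33,38,40,42,45),-60,130)
s,p,R=pose(); print(p,R[:,0].round(3))
# coarse image, 1 px, around mouth back half
m=g0[188:216,392:440].astype(int)//10
for y,row in enumerate(m): print(188+y,' '.join('%2d'%v for v in row))
E
```

```text
[-60, -56, -52, -48, -44, -40, -36, -32, -28, -24, -20, -16, -12, -8, -4, 0, 4, 8, 12, 16, 20, 24, 28, 32, 36, 40, 44, 48, 52, 56, 60, 64, 68, 72, 76, 80, 84, 88, 92, 96, 100, 104, 108, 112, 116, 120, 124, 128]
z 6 r 33 [275, 263, 262, 271, 267, 264, 254, 255, 254, 251, 251, 252, 253, 254, 253, 249, 253, 257, 255, 254, 251, 249, 249, 250, 251, 252, 251, 251, 248, 246, 248, 246, 247, 250, 250, 251, 250, 249, 252, 253, 255, 261, 258, 272, 261, 262, 261, 268]
z 6 r 38 [469, 459, 457, 468, 473, 466, 469, 458, 455, 460, 447, 430, 431, 433, 435, 451, 440, 415, 425, 420, 434, 410, 405, 365, 278, 256, 254, 258, 261, 288, 287, 283, 304, 344, 383, 408, 425, 436, 456, 446, 440, 444, 461, 468, 459, 453, 457, 458]
z 6 r 40 [474, 473, 474, 476, 477, 478, 478, 478, 475, 478, 476, 472, 473, 473, 474, 479, 474, 471, 473, 472, 472, 471, 467, 418, 316, 260, 255, 265, 310, 377, 392, 383, 402, 421, 443, 445, 452, 466, 474, 475, 475, 475, 477, 479, 476, 478, 476, 477]
z 6 r 42 [460, 461, 468, 469, 471, 475, 478, 475, 475, 475, 476, 477, 479, 478, 477, 478, 477, 478, 479, 479, 479, 478, 478, 425, 301, 274,
[... 5138 characters left out ...]
 40 29 25 25 23 20 18 18 19 19 20 20 20 21 21 21 22 22 22 22 22 22 22 22 22 22 19 15 11  8  8  8  9  8  8  9
212 37 23 18 18 18 18 20 31 42 47 47 47 43 33 26 25 24 22 19 18 18 19 19 20 20 21 21 21 21 22 22 22 22 22 23 22 21 19 14  9  8  9  9  9  9  8  8  8
213 39 25 18 18 18 19 22 29 40 46 47 47 47 41 31 25 25 24 21 17 17 18 19 19 20 20 21 21 21 22 22 22 22 22 22 22 18 12  9  8  8  8  8  8  8  8  8  8
214 42 32 23 19 19 19 26 31 37 44 47 47 48 46 36 26 25 24 22 18 17 17 18 19 19 20 20 20 21 21 21 21 22 22 22 19 14  9  7  8  8  9  8  8  9  9  9  9
215 38 35 31 23 19 19 21 30 38 44 47 47 47 47 40 30 26 25 24 22 18 17 17 18 19 19 20 20 20 21 21 21 21 22 21 16 10  8  8  8  8  8  9  8  8  8  8  8
```

The top profile shows the tab centred near 45° (it was 60° on entry). So the hopper is home and has already turned about 15° clockwise under the ring. I'll go back and repeat the stroke.

Emit:
{"api": "apply_moves", "payload": {"increments": [[0.15,0,0,45,-4.5],[0.15,0,0,45,-4.5],[0.15,0,0,45,-4.5],[0.15,0,0,45,-4.5],[0.15,0,0,0,0]]}}

```text
t: 27.85
eef_pos: [503.9, -201.0, 372.6]
tcp_rot: [2.446, 1.542, -1.757]
ft_force: [0.9, -0.4, -0.7]
opening: 0.849
```

```bash
python3 - <<'E'
from h import *
go(th([0,0,62])-[0,0,8],119)
E
```

```text
pos [ 503.9 -201.   372.6] jaw 119.2 x [-0.005 -0.028 -1.   ] q1,q6 deg [ -28.  -146.8] shift(tool) [111.6 -23.   -1.1] F [ 0.9 -0.4 -0.7] open 80.7
turn about tool x: 0.2 or -179.8
```

Emit:
{"api": "apply_moves", "payload": {"increments": [[0.15,0,-23,-1,0],[0.15,40,0,0,0],[0.15,40,0,0,0],[0.15,31,0,0,0],[1,0,0,0,0],[1,0,0,0,0],[1,0,0,0,0],[1,0,0,0,0],[1,0,0,0,0],[1,0,0,0,0]]}}

```text
t: 28.85
eef_pos: [525.8, -198.1, 262.1]
tcp_rot: [2.459, 1.543, -1.751]
ft_force: [-4.4, 9.8, 6.3]
opening: 0.606
```

Emit:
{"api": "apply_moves", "payload": {"increments": [[1,0,0,0,5],[1,0,0,0,5],[1,0,0,0,5],[1,0,0,0,5],[1,0,0,0,5],[1,0,0,0,5],[1,0,0,0,0]]}}

```text
t: 29.55
eef_pos: [525.2, -195.4, 261.5]
tcp_rot: [2.845, 1.548, -1.889]
ft_force: [-5.4, 20.4, 6.0]
opening: 0.614
```

Emit:
{"api": "apply_moves", "payload": {"increments": [[0.15,0,0,0,0],[0.15,0,0,0,0],[0.15,0,0,0,-5],[0.15,0,0,0,-5],[0.15,0,0,0,-5],[0.15,0,0,0,-5],[0.15,0,0,0,-5],[0.15,0,0,0,-5],[0.15,0,0,0,0]]}}

```text
t: 30.45
eef_pos: [526.3, -199.7, 260.9]
tcp_rot: [2.477, 1.541, -1.731]
ft_force: [-0.3, -0.4, 0.0]
opening: 0.843
```

```bash
cat >> h.py <<'E'
def tab():
    c=cam('top'); g=c['pixels'].astype(np.float32).sum(2)
    for r in(40,42,44):
        print(r,[(a,int(cv2.getRectSubPix(g,(1,1),tuple(float(x) for x in proj(c,th([r*np.cos(np.radians(a)),r*np.sin(np.radians(a)),6]))))[0,0])) for a in range(-40,72,4)])
E
python3 - <<'E'
from h import *
tab(); go(th([0,0,62])-[0,0,8],119)
E
```

```text
40 [(-40, 475), (-36, 474), (-32, 469), (-28, 468), (-24, 473), (-20, 469), (-16, 469), (-12, 470), (-8, 471), (-4, 469), (0, 470), (4, 468), (8, 467), (12, 468), (16, 462), (20, 394), (24, 272), (28, 261), (32, 264), (36, 299), (40, 413), (44, 410), (48, 353), (52, 370), (56, 381), (60, 389), (64, 382), (68, 397)]
42 [(-40, 472), (-36, 474), (-32, 470), (-28, 471), (-24, 472), (-20, 473), (-16, 473), (-12, 473), (-8, 476), (-4, 475), (0, 474), (4, 473), (8, 475), (12, 475), (16, 474), (20, 424), (24, 306), (28, 268), (32, 266), (36, 290), (40, 427), (44, 456), (48, 434), (52, 445), (56, 455), (60, 455), (64, 452), (68, 456)]
44 [(-40, 453), (-36, 464), (-32, 465), (-28, 461), (-24, 465), (-20, 471), (-16, 472), (-12, 470), (-8, 471), (-4, 474), (0, 472), (4, 472), (8, 473), (12, 474), (16, 472), (20, 452), (24, 366), (28, 301), (32, 275), (36, 279), (40, 426), (44, 465), (48, 467), (52, 472), (56, 473), (60, 473), (64, 474), (68, 473)]
pos [ 526.2 -199.6  260.7] jaw 118.7 x [-0.005 -0.029 -1.   ] q1,q6 deg [ -26.7 -144.6] shift(tool) [-0.2 -0.8  6. ] F [-0.1  0.6 -0.2] open 80.7
turn about tool x: -0.3 or 179.7
```

The tab is now near 30°. The grip was 6 mm off-centre, so I'll correct that and take a bigger stroke.

Emit:
{"api": "apply_moves", "payload": {"increments": [[0.15,0,-0.8,6,0],[0.15,0,0,0,0],[1,0,0,0,0],[1,0,0,0,0],[1,0,0,0,0],[1,0,0,0,0],[1,0,0,0,0],[1,0,0,0,0]]}}

```text
t: 31.3
eef_pos: [524.4, -194.4, 259.8]
tcp_rot: [2.485, 1.54, -1.724]
ft_force: [3.0, -3.9, -1.4]
opening: 0.619
```

Emit:
{"api": "apply_moves", "payload": {"increments": [[1,0,0,0,5],[1,0,0,0,5],[1,0,0,0,5],[1,0,0,0,5],[1,0,0,0,5],[1,0,0,0,5],[1,0,0,0,5],[1,0,0,0,0]]}}

```text
t: 32.1
eef_pos: [526.1, -193.3, 260.7]
tcp_rot: [-3.04, 1.542, -1.579]
ft_force: [13.5, 1.6, 3.5]
opening: 0.622
```

Emit:
{"api": "apply_moves", "payload": {"increments": [[0.15,0,0,0,0],[0.15,0,0,0,0],[0.15,0,0,0,-5],[0.15,0,0,0,-6],[0.15,0,0,0,-6],[0.15,0,0,0,-6],[0.15,0,0,0,-6],[0.15,0,0,0,-6],[0.15,0,0,0,0]]}}

```text
t: 33.0
eef_pos: [523.3, -193.5, 259.4]
tcp_rot: [2.373, 1.542, -1.835]
ft_force: [0.6, -0.0, -0.0]
opening: 0.852
```

```bash
python3 - <<'E'
from h import *
tab(); go(th([0,0,62])-[0,0,8],119)
E
```

```text
40 [(-40, 475), (-36, 475), (-32, 475), (-28, 472), (-24, 477), (-20, 478), (-16, 475), (-12, 471), (-8, 468), (-4, 469), (0, 475), (4, 471), (8, 448), (12, 344), (16, 278), (20, 255), (24, 256), (28, 283), (32, 370), (36, 415), (40, 446), (44, 407), (48, 355), (52, 370), (56, 382), (60, 388), (64, 381), (68, 398)]
42 [(-40, 469), (-36, 474), (-32, 473), (-28, 471), (-24, 474), (-20, 473), (-16, 475), (-12, 476), (-8, 475), (-4, 477), (0, 473), (4, 474), (8, 469), (12, 393), (16, 287), (20, 268), (24, 263), (28, 302), (32, 384), (36, 407), (40, 460), (44, 456), (48, 436), (52, 442), (56, 457), (60, 455), (64, 453), (68, 458)]
44 [(-40, 446), (-36, 465), (-32, 467), (-28, 461), (-24, 466), (-20, 471), (-16, 473), (-12, 472), (-8, 472), (-4, 474), (0, 472), (4, 472), (8, 474), (12, 437), (16, 322), (20, 311), (24, 312), (28, 326), (32, 354), (36, 345), (40, 458), (44, 467), (48, 468), (52, 472), (56, 474), (60, 474), (64, 476), (68, 475)]
pos [ 523.4 -193.5  259.4] jaw 118.7 x [-0.007 -0.028 -1.   ] q1,q6 deg [ -26.3 -144.2] shift(tool) [-1.3 -0.2 -0.6] F [ 0.1  0.3 -0.1] open 81.2
turn about tool x: -0.3 or 179.7
```

Emit:
{"api": "apply_moves", "payload": {"increments": [[0.15,-1,0,-0.5,6],[1,0,0,0,0],[1,0,0,0,0],[1,0,0,0,0],[1,0,0,0,0],[1,0,0,0,0],[1,0,0,0,0]]}}

```text
t: 33.75
eef_pos: [524.1, -194.3, 260.7]
tcp_rot: [2.535, 1.541, -1.779]
ft_force: [0.7, -2.9, 0.3]
opening: 0.599
```

Emit:
{"api": "apply_moves", "payload": {"increments": [[1,0,0,0,5],[1,0,0,0,5],[1,0,0,0,5],[1,0,0,0,5],[1,0,0,0,5],[1,0,0,0,0]]}}

```text
t: 34.35
eef_pos: [525.8, -193.2, 261.4]
tcp_rot: [3.12, 1.543, -1.632]
ft_force: [10.2, 2.2, 3.5]
opening: 0.607
```

Emit:
{"api": "apply_moves", "payload": {"increments": [[0.15,0,0,0,0],[0.15,0,0,0,0],[0.15,0,0,0,-6],[0.15,0,0,0,-6],[0.15,0,0,0,-6],[0.15,0,0,0,-6],[0.15,0,0,0,-6],[0.15,0,0,0,0]]}}

```text
t: 35.15
eef_pos: [523.6, -193.8, 260.4]
tcp_rot: [2.392, 1.542, -1.832]
ft_force: [0.4, 0.3, 1.0]
opening: 0.852
```

```bash
python3 - <<'E'
from h import *
tab(); go(th([0,0,62])-[0,0,8],119)
E
```

```text
40 [(-40, 474), (-36, 475), (-32, 473), (-28, 471), (-24, 475), (-20, 476), (-16, 473), (-12, 471), (-8, 471), (-4, 470), (0, 459), (4, 361), (8, 264), (12, 253), (16, 259), (20, 294), (24, 408), (28, 465), (32, 442), (36, 423), (40, 443), (44, 404), (48, 353), (52, 371), (56, 382), (60, 390), (64, 384), (68, 398)]
42 [(-40, 471), (-36, 475), (-32, 473), (-28, 473), (-24, 473), (-20, 472), (-16, 475), (-12, 475), (-8, 476), (-4, 475), (0, 468), (4, 395), (8, 280), (12, 256), (16, 275), (20, 320), (24, 436), (28, 474), (32, 430), (36, 410), (40, 461), (44, 455), (48, 436), (52, 445), (56, 457), (60, 457), (64, 453), (68, 456)]
44 [(-40, 451), (-36, 467), (-32, 468), (-28, 462), (-24, 466), (-20, 473), (-16, 473), (-12, 472), (-8, 473), (-4, 473), (0, 471), (4, 429), (8, 322), (12, 301), (16, 331), (20, 358), (24, 464), (28, 471), (32, 399), (36, 347), (40, 457), (44, 466), (48, 469), (52, 473), (56, 476), (60, 475), (64, 475), (68, 474)]
pos [ 523.7 -193.9  260.4] jaw 117.7 x [-0.007 -0.028 -1.   ] q1,q6 deg [ -26.3 -143.2] shift(tool) [-0.3 -0.2 -0.2] F [ 1.3 -0.  -0.3] open 81.0
turn about tool x: -1.3 or 178.7
```

The tab is at about 13°. Two more strokes.

Emit:
{"api": "apply_moves", "payload": {"increments": [[1,0,0,0,0],[1,0,0,0,0],[1,0,0,0,0],[1,0,0,0,0],[1,0,0,0,0],[1,0,0,0,6],[1,0,0,0,6],[1,0,0,0,6],[1,0,0,0,6],[1,0,0,0,6]]}}

```text
t: 36.2
eef_pos: [525.1, -192.9, 261.2]
tcp_rot: [3.028, 1.543, -1.724]
ft_force: [11.1, 6.6, 6.2]
opening: 0.61
```

Emit:
{"api": "apply_moves", "payload": {"increments": [[1,0,0,0,4],[1,0,0,0,0],[0.15,0,0,0,0],[0.15,0,0,0,0],[0.15,0,0,0,-7],[0.15,0,0,0,-7],[0.15,0,0,0,-7],[0.15,0,0,0,-7],[0.15,0,0,0,-6],[0.15,0,0,0,0]]}}

```text
t: 37.2
eef_pos: [523.6, -193.9, 260.4]
tcp_rot: [2.391, 1.542, -1.835]
ft_force: [-0.5, 0.8, 0.3]
opening: 0.85
```

```bash
python3 - <<'E'
from h import *
tab(); go(th([0,0,62])-[0,0,8],119)
E
```

```text
40 [(-40, 476), (-36, 474), (-32, 475), (-28, 474), (-24, 475), (-20, 475), (-16, 477), (-12, 475), (-8, 458), (-4, 370), (0, 273), (4, 251), (8, 256), (12, 279), (16, 380), (20, 463), (24, 472), (28, 468), (32, 442), (36, 417), (40, 438), (44, 408), (48, 353), (52, 372), (56, 382), (60, 390), (64, 383), (68, 398)]
42 [(-40, 471), (-36, 473), (-32, 471), (-28, 472), (-24, 473), (-20, 473), (-16, 475), (-12, 474), (-8, 464), (-4, 386), (0, 282), (4, 257), (8, 270), (12, 297), (16, 407), (20, 471), (24, 475), (28, 473), (32, 428), (36, 409), (40, 460), (44, 456), (48, 436), (52, 445), (56, 457), (60, 454), (64, 452), (68, 458)]
44 [(-40, 450), (-36, 464), (-32, 467), (-28, 462), (-24, 464), (-20, 471), (-16, 472), (-12, 472), (-8, 470), (-4, 446), (0, 360), (4, 328), (8, 316), (12, 361), (16, 427), (20, 472), (24, 475), (28, 470), (32, 399), (36, 347), (40, 458), (44, 466), (48, 469), (52, 473), (56, 476), (60, 474), (64, 476), (68, 474)]
pos [ 523.6 -193.9  260.4] jaw 117.7 x [-0.007 -0.028 -1.   ] q1,q6 deg [ -26.3 -143.2] shift(tool) [-0.3 -0.2 -0.2] F [-0.2 -0.3 -0.9] open 80.6
turn about tool x: -1.3 or 178.7
```

Emit:
{"api": "apply_moves", "payload": {"increments": [[1,0,0,0,0],[1,0,0,0,0],[1,0,0,0,0],[1,0,0,0,0],[1,0,0,0,0],[1,0,0,0,6],[1,0,0,0,6],[1,0,0,0,6],[1,0,0,0,6],[1,0,0,0,6]]}}

```text
t: 38.25
eef_pos: [524.6, -192.2, 261.2]
tcp_rot: [2.987, 1.545, -1.765]
ft_force: [8.1, 12.3, 8.4]
opening: 0.614
```

Emit:
{"api": "apply_moves", "payload": {"increments": [[1,0,0,0,4],[1,0,0,0,0],[0.15,0,0,0,0],[0.15,0,0,0,0],[0.15,0,0,0,-7],[0.15,0,0,0,-7],[0.15,0,0,0,-7],[0.15,0,0,0,-7],[0.15,0,0,0,-6],[0.15,0,0,0,0]]}}

```text
t: 39.25
eef_pos: [523.6, -194.1, 260.4]
tcp_rot: [2.4, 1.542, -1.826]
ft_force: [0.1, -0.1, 0.1]
opening: 0.852
```

```bash
python3 - <<'E'
from h import *
tab(); go(th([0,0,62])-[0,0,8],119)
E
```

```text
40 [(-40, 476), (-36, 474), (-32, 475), (-28, 474), (-24, 477), (-20, 477), (-16, 476), (-12, 468), (-8, 379), (-4, 279), (0, 252), (4, 250), (8, 276), (12, 384), (16, 457), (20, 471), (24, 470), (28, 462), (32, 418), (36, 418), (40, 441), (44, 407), (48, 354), (52, 374), (56, 383), (60, 388), (64, 384), (68, 398)]
42 [(-40, 470), (-36, 474), (-32, 473), (-28, 473), (-24, 473), (-20, 473), (-16, 475), (-12, 472), (-8, 398), (-4, 299), (0, 264), (4, 257), (8, 282), (12, 394), (16, 470), (20, 476), (24, 475), (28, 474), (32, 428), (36, 409), (40, 461), (44, 457), (48, 435), (52, 445), (56, 458), (60, 456), (64, 454), (68, 457)]
44 [(-40, 449), (-36, 465), (-32, 467), (-28, 461), (-24, 466), (-20, 471), (-16, 472), (-12, 469), (-8, 426), (-4, 354), (0, 340), (4, 334), (8, 316), (12, 420), (16, 469), (20, 474), (24, 475), (28, 469), (32, 401), (36, 347), (40, 459), (44, 468), (48, 469), (52, 473), (56, 475), (60, 474), (64, 476), (68, 474)]
pos [ 523.7 -194.1  260.5] jaw 117.7 x [-0.007 -0.028 -1.   ] q1,q6 deg [ -26.3 -143.2] shift(tool) [-0.2 -0.3  0. ] F [-0.3 -0.2  0.3] open 80.6
turn about tool x: -1.3 or 178.7
```

The tab is at about 2°. One more stroke to make sure of the stop, then I rise clear and move aside.

Emit:
{"api": "apply_moves", "payload": {"increments": [[1,0,0,0,0],[1,0,0,0,0],[1,0,0,0,0],[1,0,0,0,0],[1,0,0,0,0],[1,0,0,0,6],[1,0,0,0,6],[1,0,0,0,6],[1,0,0,0,6],[1,0,0,0,0]]}}

```text
t: 40.3
eef_pos: [524.4, -192.5, 261.2]
tcp_rot: [2.871, 1.544, -1.776]
ft_force: [2.5, 7.1, 6.2]
opening: 0.6
```

Emit:
{"api": "apply_moves", "payload": {"increments": [[0.1,0,0,0,0],[0.1,0,0,0,0],[0.1,0,0,0,-7],[0.1,0,0,0,-7],[0.1,0,0,0,0],[0.1,0,0,0,0],[0.1,-20,0,0,0],[0.1,-40,0,0,0],[0.1,-45,0,0,0],[0.1,-30,0,0,0]]}}

```text
t: 41.3
eef_pos: [524.9, -190.1, 398.6]
tcp_rot: [2.685, 1.541, -1.72]
ft_force: [-0.5, 0.0, -1.0]
opening: 0.9
```

Emit:
{"api": "apply_moves", "payload": {"increments": [[0.1,0,0,-45,0],[0.1,0,0,-45,0],[0.1,0,0,-45,0],[0.1,0,0,-45,0],[0.1,0,0,-45,0],[0.1,0,0,0,0],[0.1,0,0,0,0]]}}

```text
t: 42.0
eef_pos: [593.6, -405.0, 399.9]
tcp_rot: [2.544, 1.542, -1.861]
ft_force: [0.2, 1.7, 0.2]
opening: 0.899
```

```bash
python3 - <<'E'
from h import *
tab(); go([0,0,0])
t=cam('top');c=cam('scene'); g=t['pixels'].astype(np.float32).sum(2)
# lever: darkness at r=110,z=-17.5 vs number
f=lambda p,g:int(cv2.getRectSubPix(g,(1,1),(float(p[0]),float(p[1])))[0,0])
for r in(95,110): print('lever',r,[(n/4,f(proj(t,lever(n/4,r)),g)) for n in range(16,33)])
gs=c['pixels'].astype(int).sum(2)
for x in (163,166,169,172,175,178,181,184): print(x,[int(v) for v in gs[196:212,x]])
# lid centre in top: dark blob
m=(g[170:290,380:470]<110).astype(np.uint8); n,l,s,ce=cv2.connectedComponentsWithStats(m); print([(s[i].tolist(),(ce[i]+[380,170]).round(1).tolist()) for i in range(1,n) if s[i][4]>40]); print('pred lid centre',proj(t,th([0,0,102])), proj(t,th([5,0,102])))
# other objects moved?
import pickle
t0=pickle.load(open('top0.pkl','rb')); D=np.abs(t['pixels'].astype(int)-t0['pixels']).sum(2)
for n_,b in(('tumbler',(225,222,262,256)),('jar',(208,190,242,222)),('tamper',(250,195,276,224)),('bowl',(296,116,346,164)),('spoon',(320,250,348,312)),('cup',(386,218,414,242))): print(n_,D[b[1]:b[3],b[0]:b[2]].mean().round(1))
E
```

```text
40 [(-40, 487), (-36, 488), (-32, 487), (-28, 486), (-24, 488), (-20, 487), (-16, 489), (-12, 479), (-8, 389), (-4, 286), (0, 257), (4, 257), (8, 283), (12, 395), (16, 469), (20, 481), (24, 481), (28, 474), (32, 428), (36, 427), (40, 449), (44, 420), (48, 364), (52, 384), (56, 393), (60, 396), (64, 394), (68, 407)]
42 [(-40, 483), (-36, 486), (-32, 485), (-28, 485), (-24, 486), (-20, 487), (-16, 486), (-12, 484), (-8, 408), (-4, 304), (0, 271), (4, 262), (8, 290), (12, 403), (16, 484), (20, 486), (24, 487), (28, 486), (32, 438), (36, 418), (40, 469), (44, 468), (48, 447), (52, 455), (56, 469), (60, 466), (64, 465), (68, 469)]
44 [(-40, 464), (-36, 477), (-32, 478), (-28, 473), (-24, 478), (-20, 483), (-16, 484), (-12, 481), (-8, 436), (-4, 363), (0, 349), (4, 340), (8, 327), (12, 431), (16, 481), (20, 485), (24, 486), (28, 482), (32, 410), (36, 355), (40, 468), (44, 477), (48, 481), (52, 484), (56, 488), (60, 484), (64, 487), (68, 486)]
pos [ 593.7 -404.   400.7] jaw 107.7 x [-0.007 -0.028 -1.   ] q1,q6 deg [ -39.  -146.7] shift(tool) [393.7 436.4 575.1] F [ 0.3 -0.1 -0.3] open 85.2

[... 681 characters left out ...]
1, 374, 345, 268]
172 [229, 241, 223, 228, 236, 224, 217, 226, 237, 222, 321, 422, 445, 422, 370, 268]
175 [266, 239, 263, 237, 251, 254, 246, 249, 248, 265, 323, 414, 452, 427, 329, 238]
178 [266, 267, 264, 251, 271, 271, 259, 279, 291, 328, 387, 429, 429, 378, 254, 208]
181 [267, 277, 263, 262, 264, 269, 282, 286, 380, 451, 481, 461, 415, 307, 239, 253]
184 [350, 325, 301, 270, 266, 272, 305, 353, 419, 471, 467, 422, 311, 243, 262, 273]
[([45, 38, 28, 27, 557], [438.5, 221.4]), ([12, 63, 10, 14, 65], [396.3, 240.2]), ([0, 81, 43, 39, 723], [400.8, 273.4])]
pred lid centre [439.77600967 222.13074254] [439.71199572 219.84737652]
tumbler 34.5
jar 35.5
tamper 30.8
bowl 31.1
spoon 42.3
cup 43.3
```

```bash
python3 - <<'E'
from h import *
import pickle
t0=pickle.load(open('top0.pkl','rb')); t=cam('top')
for n_,b in(('tumbler',(225,222,262,256)),('jar',(208,190,242,222)),('tamper',(250,195,276,224)),('bowl',(296,116,346,164)),('spoon',(320,250,348,312)),('cup',(386,218,414,250))):
    x0,y0,x1,y1=b; r=cv2.matchTemplate(t['pixels'][y0-15:y1+15,x0-15:x1+15],t0['pixels'][y0:y1,x0:x1],cv2.TM_CCOEFF_NORMED); _,m,_,l=cv2.minMaxLoc(r); print(n_,round(m,3),l[0]-15,l[1]-15)
print(status.state()['t'],status.state()['ft_force']); env.job_done()
E
```

```text
tumbler 1.0 0 0
jar 0.992 0 0
tamper 0.999 0 0
bowl 0.999 0 0
spoon 0.536 0 0
cup 0.818 0 0
42.2 [-0.34869784 -0.26018527  0.6781122 ]
the job is handed in; nothing more can be done
```

The job is handed in at 42.2 s with no verdict back. By my checks the hopper is home and locked, the collar is at 6, and the gripper is open and clear of everything.

**What I did**
- **Collar:** pinched the lever and turned it from 4 to 6.
- **Tilting the hopper:** gripped the grey hopper and leaned it about 30° in the pads by pushing it against the back of the grinder's ring, because the tool can only point down.
- **Seating:** the first pushes stuck part-way. I tilted it a little more, re-centred it and pushed again, and it went home.
- **Locking:** turned it clockwise in several regripped strokes.

**Last checks**
- **Hopper height:** no gap shows between shoulder and ring in the image profiles.
- **Hopper twist:** the tab reads about 2° from the locked direction, and the final stroke did not move it, so it is at the stop.
- **Hopper lean:** the lid centre is within about 1.5 px of where it should be.
- **Collar:** the lever is centred on 6.
- **Other things:** the jar, tumbler, tamper and bowl show no shift in the top camera. The teaspoon and dosing cup also matched at zero shift but with weak scores (0.54 and 0.82). The cup's patch takes in the moved lever; I didn't look into the teaspoon's low score.

The picture limit ran out before the final twist, so the lock was confirmed from pixel profiles only. The tool also ended up leaning about 1.6° after the carry; I don't know why.

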